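Cover the four washed dishes with the lids that fit

TASK

Close the four washed porcelain dishes against dust: pick up each lid by its bar handle and lay it gently, not dropped, on the dish of its own shape and size, flat and centred, the sides of the square and oblong lids lined up with their dishes. Leave the dishes where they stand, and do not shove or knock over the vial and the rubber stopper among them.

Things in the scene. Friction and masses are not known exactly. Their poses are not given: they have to be found in the camera images.
- mid_large (a point): Loose white porcelain round lid, 100 mm diameter, 140 g: a flat plate 5 mm thick, with a black bar handle standing up from its middle (bar 40 mm long along the lid's x, 12 mm thick along y, its top 37 mm above the plate's underside). The point is the lid's centre, half-way up: 18.5 mm above the underside, inside the bar; z up. At the start it lies flat on the bench, handle up.
- mid_small (a point): Loose white porcelain round lid, 70 mm diameter, 90 g: a flat plate 5 mm thick, with a black bar handle standing up from its middle (bar 40 mm long along the lid's x, 12 mm thick along y, its top 37 mm above the plate's underside). The point is the lid's centre, half-way up: 18.5 mm above the underside, inside the bar; z up. At the start it lies flat on the bench, handle up.
- mid_square (a point): Loose white porcelain square lid, 76 x 76 mm, 120 g: a flat plate 5 mm thick, with a black bar handle standing up from its middle (bar 40 mm long along the lid's x, 12 mm thick along y, its top 37 mm above the plate's underside). The point is the lid's centre, half-way up: 18.5 mm above the underside, inside the bar; z up. At the start it lies flat on the bench, handle up.
- mid_oblong (a point): Loose white porcelain oblong lid, 110 mm (along its x) x 60 mm (along its y), 120 g: a flat plate 5 mm thick, with a black bar handle standing up from its middle (bar 40 mm long along the lid's x, 12 mm thick along y, its top 37 mm above the plate's underside). The point is the lid's centre, half-way up: 18.5 mm above the underside, inside the bar; z up. At the start it lies flat on the bench, handle up.
- rim_large (a point): White porcelain open round dish, 90 mm outer diameter, 42 mm high, straight walls 4 mm thick, about 0.4 kg, standing loose on the bench. The point is the centre of its mouth, level with the rim; z up.
- rim_small (a point): White porcelain open round dish, 60 mm outer diameter, 46 mm high, straight walls 4 mm thick, about 0.4 kg, standing loose on the bench. The point is the centre of its mouth, level with the rim; z up.
- rim_square (a point): White porcelain open square dish, 66 x 66 mm outside, 44 mm high, straight walls 4 mm thick, about 0.4 kg, standing loose on the bench. The point is the centre of its mouth, level with the rim; z up, x along a side.
- rim_oblong (a point): White porcelain open oblong dish, 100 mm (along its x) x 50 mm (along its y) outside, 36 mm high, straight walls 4 mm thick, about 0.4 kg, standing loose on the bench. The point is the centre of its mouth, level with the rim; z up.
- vial: Bystander: small capped sample vial, 26 mm diameter, 52 mm high, standing loose among the dishes; origin at the centre of its underside, z up.
- stopper: Bystander: black rubber stopper standing on its narrow end, 34 mm top diameter, 30 mm high; origin at the centre of its underside, z up.
There are look-alikes about, which are no part of the job. What is shaped like the part that bears mid_square but red is not meant. Leave any red look-alike of the part that bears mid_small alone.

How it is judged (in metres and radians):
At the end, for the whole second after the job is handed in: Each lid lies on the dish of its own shape and size: centre within 10 mm of the dish's centre, underside within 4 mm of the rim, level within 0.1 rad, square and oblong lids lined up within 12 degrees (any symmetric way round), dishes upright, lids at rest (horizontal distance between mid_large and rim_large below 0.01 m and z of mid_large in the frame of rim_large between 0.0145 and 0.0225 m and angle between each of mid_large, rim_large, mid_small, rim_small, mid_square, rim_square, mid_oblong, rim_oblong's own z axis and vertical below 0.1 rad and linear speed of each of lid_large, lid_small, lid_square, lid_oblong below 0.02 m/s and horizontal distance between mid_small and rim_small below 0.01 m and z of mid_small in the frame of rim_small between 0.0145 and 0.0225 m and horizontal distance between mid_square and rim_square below 0.01 m and z of mid_square in the frame of rim_square between 0.0145 and 0.0225 m and horizontal distance between mid_oblong and rim_oblong below 0.01 m and z of mid_oblong in the frame of rim_oblong between 0.0145 and 0.0225 m and (angle between the x axis of mid_square and the x axis of rim_square, either way round below 0.21 rad or angle between the x axis of mid_square and the y axis of rim_square, either way round below 0.21 rad) and angle between the x axis of mid_oblong and the x axis of rim_oblong, either way round below 0.21 rad); the robot touches nothing.
It fails at once if a dish is shoved more than 25 mm or tipped (distance of any of rim_large, rim_small, rim_square, rim_oblong from where it was at the start of the episode above 0.025 m).
It fails at once if the vial or the stopper is shoved more than 25 mm or knocked over (distance of any of vial, stopper from where it was at the start of the episode above 0.025 m or angle between any of vial, stopper's own z axis and vertical above 0.5 rad).
It fails at once if a lid is let fall onto its dish from more than about a centimetre ((horizontal distance between mid_large and rim_large below 0.03 m and contact force between lid_large and the fingers below 0.1 N and linear speed of lid_large above 0.45 m/s) or (horizontal distance between mid_small and rim_small below 0.03 m and contact force between lid_small and the fingers below 0.1 N and linear speed of lid_small above 0.45 m/s) or (horizontal distance between mid_square and rim_square below 0.03 m and contact force between lid_square and the fingers below 0.1 N and linear speed of lid_square above 0.45 m/s) or (horizontal distance between mid_oblong and rim_oblong below 0.03 m and contact force between lid_oblong and the fingers below 0.1 N and linear speed of lid_oblong above 0.45 m/s)).
It fails at once if a lid is banged or pressed hard on its dish (over 60 N) (contact force between lid_large and dish_large above 60 N or contact force between lid_small and dish_small above 60 N or contact force between lid_square and dish_square above 60 N or contact force between lid_oblong and dish_oblong above 60 N).
It also fails if it takes over 128 s, if anything falls off the work surface, if the arm or the gripper's body presses on something with over 40 N, if the wrist force passes 120 N, or if a joint passes its speed limit or range.

ROBOT

A 6-joint arm with a two-finger parallel gripper is mounted at the origin on the work surface. World frame = base frame: x ahead of the robot, y to its left, z up, the work surface at z = 0. Lengths are in m, angles in degrees, forces in N, time in s.
With the tool pointing down it reaches from about 0.25 to 0.85 m from the base axis. Payload 12.5 kg.
Tool frame: the origin (TCP) lies between the finger pads; the fingertips stand 25 mm ahead of it and the grasp point (between the pads) lies 6 mm ahead of it; z points along the fingers, y is the direction in which the jaws open and shut (so a half turn about z gives the same grasp; the last joint's range is limited). The gripper opens to 93 mm and grips with 3 to 60 N. Pads are 15 mm wide; open, the fingers measure 128 mm over their backs; the gripper's body (75 mm by 188 mm) begins 65 mm behind the grasp point.
Start: joints at [-75.035, 20.094, 94.641, -0, 65.266, -4.847], TCP at [0.186, -0.517, 0.205] pointing down, gripper open.
Joint ranges: [-157.81, 157.81], [-45, 120.19], [0.68, 151.7], [-89.99, 269.99], [4.06, 180], [-164.3, 164.3]. Speed limits (degrees/s): [127.2, 127.2, 159.86, 180, 180, 180].

INTERFACE

Orientations are given as [roll, pitch, yaw] about the fixed x, y, z axes, in that order (R = Rz(yaw) Ry(pitch) Rx(roll)).
In Python, from plant import * gives the robot as it stands.
- The arm moves only by the tool step_arm, never from a script. Its argument "series" is a list of rows, each a list of 6 numbers: the shift along the tool's x, y, z as a fraction of full scale, then the turn, a rotation vector about the tool's x, y, z as a fraction of full scale. A call has 1 to 12 rows; each row shifts and turns the pose as measured when the row begins, along the tool's axes as they then stand; what a row does not reach is not made up. Full scale, the value 1, is 20 mm for a shift and 5 degrees for a turn. A row lasts 1/8 s, in which the tool goes at most 62.5 mm and 10.7 degrees, less where a joint would pass 70% of its speed; a pose out of reach is approached as far as the arm can. A call with a number of a shift or a turn outside -1 to 1 is refused whole. A call with a gripper value outside its range is refused whole. "hand" is the gripper's target within -1 to 1 (fully open at 1, half-way at 0, shut at -1), set as the call begins (left out, the last holds). The fingers move at their own pace and stop on an object; the grip force is fixed at half the most. Time passes only in rows, so rows that do not move let the fingers close. It gives the time, the measured TCP pose, the force and the opening at its end, in the units of the state.
- observe(): the state, without advancing time (a new reading comes with each control period).
- camera(name): name is "side" or "top"; returns a dict with "frame" (384x512x3 uint8, red, green, blue), "z_map" (384x512 float32, m along the optical axis (not along the pixel's ray), 0 where there is no reading), "vertical_fov" (degrees; the focal length in pixels is half the picture's height over the tangent of half this angle, whatever the lens; pixels are square), "cx", "cy" (the principal point, pixels), "R" (3x3) and "t" (3): a world point X has camera coordinates R X + t. Camera axes: x right, y down, z forward; pixel columns grow to the right and rows downward; lengths in m; the calibration is good to about 2 mm. A picture is of the moment at which its call begins.
- finish_job(): hands the job in, once; it reports no verdict.
The state is a dict: "time_s": time; "joints": joint angles; "qvel": joint speeds; "effort": joint torques, N m; "tcp_pos": TCP position; "tcp_rot": TCP orientation; "ft_force": force on the tool from outside, world axes, zero at the start; "wrist_torque": the same for the moment, N m; "width": finger opening in m.
Only numpy, scipy, OpenCV 4.12 (cv2) and the standard library are available. Lean on these libraries where they do the work, as an engineer would, in place of code of your own. Each camera call takes 0.05 s, during which the arm holds its last target.

## Working session

There is one attempt and no reset: what is moved stays moved. The work goes in short steps, Python scripts to look and compute and a tool call to move; the robot and the scene stay as the last step left them, time stands still between calls to the robot, and variables do not carry over. Pictures are saved under pics/ and viewed, and the job is handed in when it is done.

Besides the shell and the picture viewer there is one more tool, called after "Request:" as name(argument=value, ...), one argument or row to a line, values as JSON. step_arm: Moves the arm, as the interface text tells. Shift numbers are shares of 20 mm and turn numbers shares of 5 degrees, none past 1 either way. Its arguments: {"type":"object","properties":{"series":{"type":"array"},"hand":{"type":"number"}},"required":["series"]}

```bash
mkdir -p pics; ls; python3 - <<'E'
from plant import *
import cv2,numpy as np
print(observe())
for n in ("top","side"):
    c=camera(n)
    cv2.imwrite(f"pics/{n}0.png",c["frame"][:,:,::-1])
    np.savez(f"{n}0.npz",**c)
    print(n,c["vertical_fov"],c["cx"],c["cy"],c["R"],c["t"], (c["z_map"]>0).mean())
E
```

```text
pics
{'time_s': 0.0, 'joints': array([-7.50326656e+01,  2.01243859e+01,  9.46774010e+01,  2.26521652e-03,
        6.52637900e+01, -4.84932631e+00]), 'qvel': array([-0.02358529,  0.02499145, -0.02341049,  0.01632399, -0.01812304,
        0.02478529]), 'effort': array([-1.45348858e-03, -4.97324717e+01, -2.85256720e+01,  6.98601524e-02,
        2.56926182e-02, -1.01376295e-04]), 'tcp_pos': array([ 0.18637903, -0.51707976,  0.20399798]), 'tcp_rot': array([-1.79934832e+02, -7.59251478e-03,  1.98157074e+01]), 'ft_force': array([-0.01964424,  0.22433545, -0.10485846]), 'wrist_torque': array([-0.05121044,  0.02788596,  0.0214672 ]), 'width': 0.09292179728601965}
top 47.47555675642123 264.4043061206056 194.33546943801264 [[-0.02394229 -0.99946811 -0.02214171]
 [-0.98966365  0.02682833 -0.14087618]
 [ 0.14139528  0.01853994 -0.98977959]] [0.09276971 0.52490885 1.03579531] 0.995941162109375
side 46.51277598945865 251.74671050649215 193.00861238836782 [[-0.72663952 -0.6868556   0.0149798 ]
 [-0.5091092   0.52370112 -0.68304096]
 [ 0.46130557 -0.50395091 -0.73022644]] [0.41065955 0.26285128 0.87281787] 0.9962361653645834
```

View pics/top0.png

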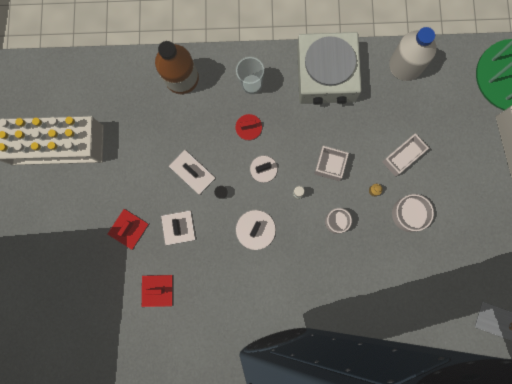

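View pics/side0.png

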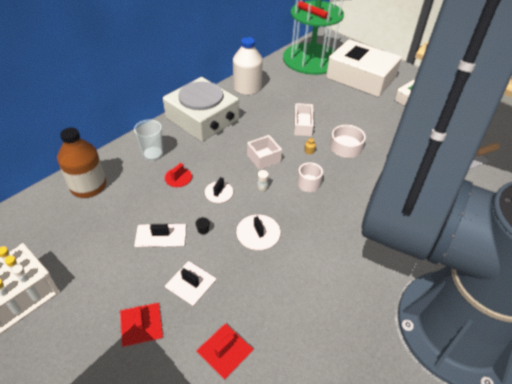

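The top view shows the lids on the left: oblong (192,172), square (178,228), small (263,169) and large (255,230). The dishes are on the right: square (333,163), oblong (407,155), small (340,221) and large (415,213). The vial is at (299,192), the stopper at (221,192), and there's a brass item at (376,190). The red look-alikes are left alone.

```bash
cat > h.py <<'E'
import cv2,numpy as np
def K(c):
    f=c["frame"].shape[0]/2/np.tan(np.radians(float(c["vertical_fov"]))/2); return f,float(c["cx"]),float(c["cy"])
def cloud(c):
    f,cx,cy=K(c); z=c["z_map"].astype(float); v,u=np.indices(z.shape)
    P=np.stack([(u-cx)/f*z,(v-cy)/f*z,z],-1)
    return (P-c["t"])@c["R"]      # R^T (p-t)
def ray(c,uv,h):
    f,cx,cy=K(c); uv=np.atleast_2d(uv).astype(float)
    d=np.c_[(uv-[cx,cy])/f,np.ones(len(uv))]@c["R"]; o=-c["R"].T@c["t"]
    s=(h-o[2])/d[:,2]; return o+d*s[:,None]
E
python3 - <<'E'
from h import *
for n in("top","side"):
    c=dict(np.load(n+"0.npz")); W=cloud(c); 
    f=c["frame"].astype(int)
    print(n)
    hsv=cv2.cvtColor(c["frame"],cv2.COLOR_RGB2HSV)
    m=((hsv[...,2]>165)&(hsv[...,1]<70)).astype(np.uint8)
    k,l,s,ce=cv2.connectedComponentsWithStats(m)
    for i in range(1,k):
        if s[i,4]>30 and s[i,4]<3000:
            p=W[l==i]; print(i,ce[i].round(),s[i,4],np.median(p,0).round(3),np.percentile(p[:,2],[5,50,95]).round(3))
    big=cv2.resize(c["frame"][120:260,110:450] if n=="top" else c["frame"][90:330,130:390],None,fx=2.3,fy=2.3,interpolation=cv2.INTER_CUBIC)
    cv2.imwrite(f"pics/{n}0z.png",big[:,:,::-1])
    # ground fit
    g=(hsv[...,2]<130)&(abs(W[...,2])<.012); p=W[g]; p=p[::50]
    A=np.c_[p[:,:2],np.ones(len(p))]; print(np.linalg.lstsq(A,p[:,2],rcond=None)[0])
E
```

```text
top
6 [155.  13.] 718 [ 1.497  0.58  -0.751] [-0.759 -0.751 -0.744]
7 [188.  14.] 837 [ 1.483  0.422 -0.752] [-0.76  -0.752 -0.743]
8 [222.  13.] 707 [ 1.48   0.268 -0.751] [-0.759 -0.751 -0.743]
9 [256.  12.] 764 [ 1.481  0.112 -0.752] [-0.759 -0.752 -0.742]
10 [287.  11.] 649 [ 1.484 -0.025 -0.752] [-0.759 -0.752 -0.743]
11 [322.  11.] 728 [ 1.472 -0.186 -0.751] [-0.759 -0.751 -0.743]
12 [355.  13.] 452 [ 1.456 -0.337 -0.751] [-0.76  -0.751 -0.743]
13 [391.   9.] 561 [ 1.475 -0.502 -0.751] [-0.759 -0.751 -0.743]
14 [420.   8.] 432 [ 1.478 -0.624 -0.751] [-0.759 -0.751 -0.743]
15 [457.   9.] 578 [ 1.461 -0.794 -0.751] [-0.759 -0.751 -0.742]
17 [101.   8.] 91 [ 1.529  0.825 -0.753] [-0.76  -0.753 -0.743]
18 [124.  14.] 742 [ 1.495  0.713 -0.752] [-0.76  -0.752 -0.743]
19 [25. 15.] 539 [ 1.503  1.183 -0.751] [-0.76  -0.751 -0.743]
20 [57. 19.] 783 [ 1.482  1.028 -0.752] [-0.76  -0.752 -0.744]
23 [493.  14.] 113 [ 1.43  -0.954 -0.751] [-0.759 -0.751 -0.742]
26 [92. 25.] 204 [ 1.44   0.869 -0.752] [-0.76  -0.752 -0.744]
28 [458.  26.] 336 [ 1.377 -0.796 -0.751] [-0.759 -0.751 -0.743]
31
[... 3556 characters left out ...]
.2   0.203 0.   ] [-0.002  0.     0.003]
663 [200. 361.] 520 [0.326 0.397 0.001] [-0.001  0.001  0.003]
704 [181. 356.] 58 [0.35  0.413 0.001] [-0.002  0.001  0.003]
714 [276. 357.] 87 [0.223 0.297 0.001] [-0.001  0.001  0.004]
716 [260. 355.] 40 [0.247 0.312 0.   ] [-0.002  0.     0.003]
718 [289. 359.] 42 [0.204 0.284 0.001] [-0.001  0.001  0.004]
720 [300. 370.] 249 [0.177 0.282 0.   ] [-0.002  0.     0.003]
736 [262. 368.] 76 [0.228 0.331 0.001] [-0.002  0.001  0.003]
750 [431. 375.] 63 [0.004 0.127 0.   ] [-0.002  0.     0.003]
751 [238. 371.] 31 [0.258 0.363 0.001] [-0.001  0.001  0.003]
776 [486. 380.] 50 [-0.073  0.075  0.016] [0.013 0.016 0.019]
[ 0.00010083 -0.0002863   0.00192712]
```

View pics/top0z.png

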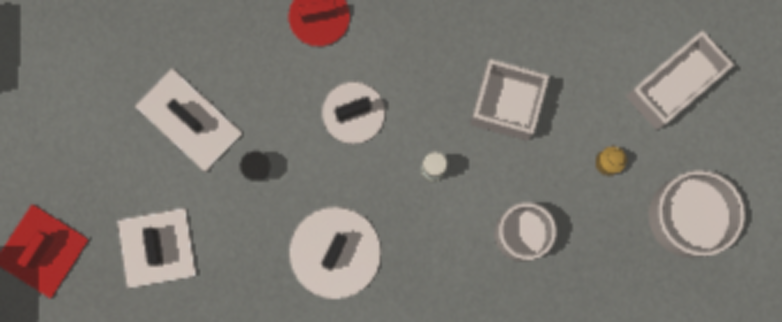

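View pics/side0z.png

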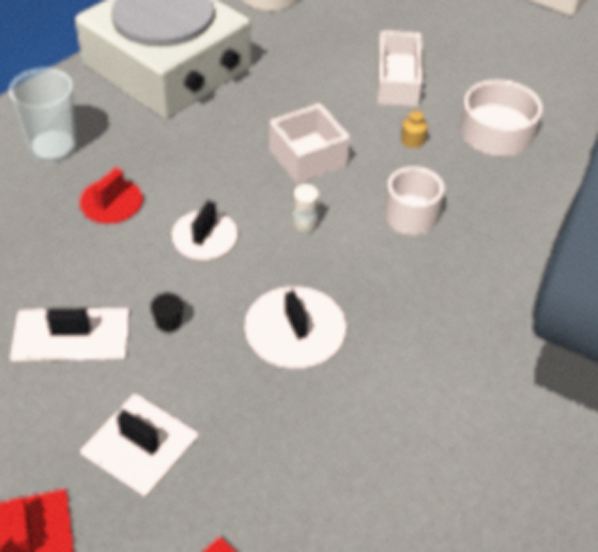

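```bash
cat > meas.py <<'E'
from h import *
LID={"oblong":(192,172),"square":(178,228),"small":(263,169),"large":(255,230)}
DISH={"oblong":((407,155),.036),"square":((333,163),.044),"small":(( 340,221),.046),"large":((415,213),.042)}
def rect(p):
    r=cv2.minAreaRect((p[:,:2]*1000).astype(np.float32)); return np.round(r[0],1),np.round(r[1],1),round(r[2],1)
def circ(p):
    p=p[:,:2]*1000
    e=cv2.fitEllipse(p.astype(np.float32)); return np.round(e[0],1),np.round(e[1],1)
def comp(m,uv,R=30):
    k,l,s,ce=cv2.connectedComponentsWithStats(m.astype(np.uint8))
    ok=[i for i in range(1,k) if s[i,4]>15]
    d=[np.hypot(*(ce[i]-uv)) for i in ok]
    return l==ok[int(np.argmin(d))]
def hull(m): 
    c,_=cv2.findContours(m.astype(np.uint8),cv2.RETR_EXTERNAL,cv2.CHAIN_APPROX_NONE)
    return cv2.convexHull(np.concatenate(c))[:,0]
def cnt(m):
    c,_=cv2.findContours(m.astype(np.uint8),cv2.RETR_EXTERNAL,cv2.CHAIN_APPROX_NONE)
    return np.concatenate(c)[:,0]
E
python3 - <<'E'
from meas import *
c=dict(np.load("top0.npz")); W=cloud(c); Z=cv2.medianBlur(W[...,2].astype(np.float32),3)
hsv=cv2.cvtColor(c["frame"],cv2.COLOR_RGB2HSV)
w=(hsv[...,2]>165)&(hsv[...,1]<70)
for n,uv in LID.items():
    m=comp(w,uv); h=hull(m); fill=np.zeros(m.shape,np.uint8); cv2.fillConvexPoly(fill,h,1)
    p=ray(c,h,.005); print(n,rect(p),circ(ray(c,cnt(fill),.005)))
    v,u=np.indices(m.shape); near=np.hypot(u-uv[0],v-uv[1])<22
    hm=near&(Z>.024)
    q=np.argwhere(hm)[:,::-1]; print("   handle",len(q),rect(ray(c,q,.037)))
    blk=near&(hsv[...,2]<60); q=np.argwhere(blk)[:,::-1]; print("   black",len(q),rect(ray(c,q,.037)))
for n,(uv,h) in DISH.items():
    v,u=np.indices(Z.shape); near=np.hypot(u-uv[0],v-uv[1])<34
    m=near&(W[...,2]>h-.010)&(W[...,2]<h+.012)
    m=comp(m,uv); hh=hull(m); fill=np.zeros(m.shape,np.uint8); cv2.fillConvexPoly(fill,hh,1)
    print(n,rect(ray(c,hh,h)),circ(ray(c,cnt(fill),h)))
for n,uv,h in(("vial",(299,191),.052),("stopper",(220,192),.03),("brass",(376,190),.03)): print(n,ray(c,uv,h).round(3))
E
```

```text
oblong (array([595.7, 266.1]), array([108.9,  58.5]), 45.8) (array([596. , 266.4]), array([ 65.9, 132.3]))
   handle 78 (array([594.9, 264.5]), array([39.8, 10.6]), 43.8)
   black 51 (array([593.2, 262.3]), array([41.8,  7.3]), 48.1)
square (array([453.6, 301. ]), array([75. , 74.6]), 8.9) (array([453.6, 301. ]), array([86.2, 87.9]))
   handle 94 (array([452.9, 299.2]), array([40.1, 14.1]), 9.8)
   black 78 (array([452.8, 297.1]), array([36.2, 13.3]), 9.7)
small (array([598.8,  82. ]), array([66.6, 65.2]), 88.4) (array([598.8,  81.9]), array([66.7, 67.5]))
   handle 87 (array([597.2,  80.9]), array([13.9, 39.3]), 19.3)
   black 72 (array([595.5,  80.8]), array([12.4, 35.5]), 19.3)
large (array([443.7, 105.8]), array([95.5, 97.7]), 88.5) (array([443.6, 105.6]), array([96.9, 98.2]))
   handle 86 (array([442.9, 104.8]), array([12. , 39.1]), 62.1)
   black 57 (array([443.1, 104. ]), array([ 8.7, 33.7]), 62.2)
oblong (array([ 619.8, -275. ]), array([ 49.9, 103.8]), 38.9) (array([ 620.1, -275.3]), array([ 56.3, 126.4]))
square (array([602.5, -88.7]), array([66.1, 67.9]), 72.1) (array([602.6, -88.8]), array([77.1, 78.9]))
small (array([458.7, -99.2]), array([57.7, 58.2]), 87.5) (array([458.3, -98.8]), array([58.2, 59.9]))
large (array([ 472.1, -280.7]), array([88.5, 90.9]), 42.3) (array([ 472.6, -281.5]), array([88.6, 91.8]))
vial [[ 0.531 -0.005  0.052]]
stopper [[0.537 0.19  0.03 ]]
brass [[ 0.532 -0.196  0.03 ]]
```

```bash
cat > go.py <<'E'
import sys,numpy as np
from plant import *
from scipy.spatial.transform import Rotation as Ro
from scipy.linalg import logm
s=observe(); x,y,z,yaw=map(float,sys.argv[1:5]); 
R=Ro.from_euler("xyz",s["tcp_rot"],degrees=True).as_matrix(); G=Ro.from_euler("xyz",[180,0,yaw],degrees=True).as_matrix()
def T(R,p): M=np.eye(4); M[:3,:3]=R; M[:3,3]=p; return M
X=np.linalg.inv(T(R,s["tcp_pos"]))@T(G,[x,y,z])
w=Ro.from_matrix(X[:3,:3]).as_rotvec(degrees=True)
L=np.real(logm(X))[:3,3]
n=int(np.ceil(max(abs(L).max()/.02,abs(w).max()/5,1)))
print("t",round(s["time_s"],2),"pos",s["tcp_pos"].round(4),"rot",s["tcp_rot"].round(2),"w",round(s["width"],4),"F",s["ft_force"].round(2))
print("straight tool shift units",(X[:3,3]/.02).round(2),"turn units",(w/5).round(2))
print("screw n",n,(L/.02/n).round(3),(w/5/n).round(3))
E
python3 go.py 0.5957 0.2660 0.14 45.3
```

```text
t 0.1 pos [ 0.1864 -0.5171  0.2041] rot [-1.7994e+02 -1.0000e-02  1.9810e+01] w 0.093 F [-0.26 -0.01 -0.37]
straight tool shift units [ 32.53 -29.9    3.24] turn units [-0.01 -0.   -5.1 ]
screw n 39 [ 0.991 -0.568  0.083] [-0.    -0.    -0.131]
```

Request:
step_arm(
  series=[
    [0.99,-0.57,0,0,0,-0.13],
    [0.99,-0.57,0,0,0,-0.13],
    [0.99,-0.57,0,0,0,-0.13],
    [0.99,-0.57,0,0,0,-0.13],
    [0.99,-0.57,0,0,0,-0.13],
    [0.99,-0.57,0,0,0,-0.13],
    [0.99,-0.57,0,0,0,-0.13],
    [0.99,-0.57,0,0,0,-0.13],
    [0.99,-0.57,0,0,0,-0.13],
    [0.99,-0.57,0,0,0,-0.13],
    [0.99,-0.57,0,0,0,-0.13],
    [0.99,-0.57,0,0,0,-0.13],
  ],
  hand=-0.15,
)

```text
time_s: 1.6
tcp_pos: [0.3587, -0.2752, 0.2041]
tcp_rot: [-179.8, -0.1, 28.5]
ft_force: [0.4, 0.4, 0.1]
width: 0.0394
```

```bash
python3 go.py 0.5957 0.2660 0.14 45.3
```

```text
t 1.6 pos [ 0.3587 -0.2752  0.2041] rot [-1.7981e+02 -1.0000e-01  2.8530e+01] w 0.0394 F [0.43 0.35 0.13]
straight tool shift units [ 23.33 -18.1    3.3 ] turn units [-0.03 -0.03 -3.35]
screw n 26 [ 0.993 -0.56   0.125] [-0.001 -0.001 -0.129]
```

Request:
step_arm(
  series=[
    [0.99,-0.56,0,0,0,-0.13],
    [0.99,-0.56,0,0,0,-0.13],
    [0.99,-0.56,0,0,0,-0.13],
    [0.99,-0.56,0,0,0,-0.13],
    [0.99,-0.56,0,0,0,-0.13],
    [0.99,-0.56,0,0,0,-0.13],
    [0.99,-0.56,0,0,0,-0.13],
    [0.99,-0.56,0,0,0,-0.13],
    [0.99,-0.56,0,0,0,-0.13],
    [0.99,-0.56,0,0,0,-0.13],
    [0.99,-0.56,0,0,0,-0.13],
    [0.99,-0.56,0,0,0,-0.13],
  ],
)

```text
time_s: 3.1
tcp_pos: [0.4862, -0.0091, 0.2055]
tcp_rot: [-179.8, -0.2, 37.5]
ft_force: [0.2, 0.3, 1.1]
width: 0.0392
```

Request:
step_arm(
  series=[
    [0.99,-0.56,0.2,0,0,-0.13],
    [0.99,-0.56,0.2,0,0,-0.13],
    [0.99,-0.56,0.2,0,0,-0.13],
    [0.99,-0.56,0.2,0,0,-0.13],
    [0.99,-0.56,0.2,0,0,-0.13],
    [0.99,-0.56,0.2,0,0,-0.13],
    [0.99,-0.56,0.2,0,0,-0.13],
    [0.99,-0.56,0.2,0,0,-0.13],
    [0.99,-0.56,0.2,0,0,-0.13],
    [0.99,-0.56,0.2,0,0,-0.13],
    [0.99,-0.56,0.2,0,0,-0.13],
    [0.99,-0.56,0.2,0,0,-0.13],
  ],
)

```text
time_s: 4.6
tcp_pos: [0.5681, 0.2722, 0.1578]
tcp_rot: [-179.7, -0.2, 46.4]
ft_force: [0.1, -0.5, 0.4]
width: 0.0393
```

```bash
python3 go.py 0.5957 0.2660 0.10 45.3
```

```text
t 4.6 pos [0.5681 0.2722 0.1578] rot [-179.74   -0.2    46.43] w 0.0393 F [ 0.11 -0.53  0.43]
straight tool shift units [0.72 1.22 2.89] turn units [-0.05 -0.04  0.23]
screw n 3 [0.244 0.404 0.964] [-0.017 -0.013  0.075]
```

Request:
step_arm(
  series=[
    [0.24,0.4,0.6,0,0,0.07],
    [0.24,0.4,0.6,0,0,0.07],
    [0.24,0.4,0.6,-0.05,-0.04,0.07],
    [0,0,0,0,0,0],
  ],
)

```text
time_s: 5.1
tcp_pos: [0.5969, 0.266, 0.1178]
tcp_rot: [-180.0, 0.1, 45.3]
ft_force: [-0.6, -0.5, -0.1]
width: 0.0395
```

```bash
python3 go.py 0.5957 0.2660 0.036 45.3; python3 - <<'E'
from plant import *
import cv2,numpy as np
for n in("top","side"):
    c=camera(n); cv2.imwrite(f"pics/{n}1.png",c["frame"][:,:,::-1])
E
```

```text
t 5.1 pos [0.5969 0.266  0.1178] rot [-1.7997e+02  1.4000e-01  4.5340e+01] w 0.0395 F [-0.55 -0.48 -0.11]
straight tool shift units [-0.03 -0.04  4.09] turn units [-0.01  0.03  0.01]
screw n 5 [-0.008 -0.009  0.818] [-0.001  0.006  0.001]
```

View pics/side1.png

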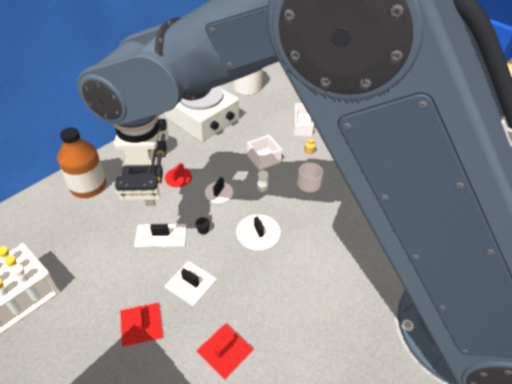

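The side view shows the gripper above the oblong lid (160,235), with nothing in the way. I'll descend and grip.

Request:
step_arm(
  series=[
    [-0.01,-0.01,0.82,0,0,0],
    [-0.01,-0.01,0.82,0,0,0],
    [-0.01,-0.01,0.82,0,0,0],
    [0,0,0.82,0,0.03,0],
    [0,0,0.6,0,0,0],
    [0,0,0.15,0,0,0],
  ],
)

```text
time_s: 5.95
tcp_pos: [0.5953, 0.2664, 0.0329]
tcp_rot: [-180.0, -0.1, 45.4]
ft_force: [0.5, 0.2, 0.1]
width: 0.0394
```

```bash
python3 go.py 0.5957 0.2660 0.036 45.3
```

```text
t 5.95 pos [0.5953 0.2664 0.0329] rot [-1.7999e+02 -9.0000e-02  4.5380e+01] w 0.0394 F [0.5  0.2  0.12]
straight tool shift units [-0.    0.03 -0.16] turn units [-0.   -0.02  0.02]
screw n 1 [-0.001  0.029 -0.156] [-0.003 -0.019  0.016]
```

Request:
step_arm(
  series=[
    [0,0,-0.12,0,0,0],
    [0,0,0,0,0,0],
    [0,0,0,0,0,0],
    [0,0,0,0,0,0],
  ],
  hand=-1,
)

```text
time_s: 6.45
tcp_pos: [0.5962, 0.2668, 0.0369]
tcp_rot: [180.0, -0.2, 45.4]
ft_force: [-0.2, 0.7, -0.5]
width: 0.004
```

Request:
step_arm(
  series=[
    [0,0,0,0,0,0],
    [0,0,-0.5,0,0,0],
    [0,0,-1,0,0,0],
    [0,0,-1,0,0,0],
    [0,0,-1,0,0,0],
    [0,0,-1,0,0,0],
    [0,0,-1,0,0,0],
  ],
)

```text
time_s: 7.32
tcp_pos: [0.5962, 0.2667, 0.1566]
tcp_rot: [179.9, -0.4, 45.4]
ft_force: [0.7, 0.3, 0.6]
width: 0.0003
```

```bash
python3 go.py 0.620 -0.275 0.14 128.9;  python3 go.py 0.620 -0.275 0.14 45.3
```

```text
t 7.33 pos [0.5962 0.2667 0.1566] rot [179.88  -0.38  45.38] w 0.0003 F [0.71 0.33 0.56]
straight tool shift units [-18.45  19.87   0.75] turn units [  0.07  -0.04 -16.7 ]
screw n 30 [-0.985  0.093  0.025] [ 0.002 -0.001 -0.557]
t 7.33 pos [0.5962 0.2667 0.1566] rot [179.88  -0.38  45.38] w 0.0003 F [0.71 0.33 0.56]
straight tool shift units [-18.45  19.87   0.75] turn units [ 0.02 -0.08  0.02]
screw n 20 [-0.922  0.994  0.039] [ 0.001 -0.004  0.001]
```

The jaws shut to zero, so they missed the bar. I'll look again.

```bash
python3 - <<'E'
from plant import *
import cv2,numpy as np
for n in("top","side"):
    c=camera(n); np.savez(n+"2.npz",**c); f=c["frame"][:,:,::-1]
    f=f[80:300,100:330] if n=="top" else f[60:350,60:310]
    cv2.imwrite(f"pics/{n}2.png",cv2.resize(f,None,fx=2.0,fy=2.0,interpolation=cv2.INTER_CUBIC))
E
```

```text
(no output)
```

View pics/top2.png

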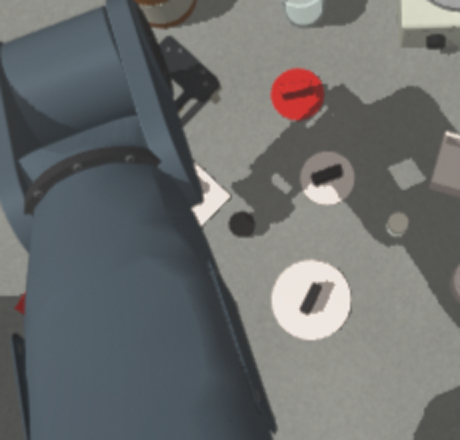

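View pics/side2.png

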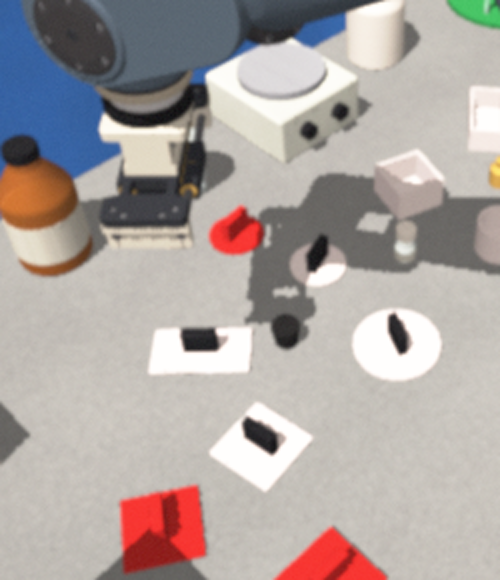

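```bash
python3 - <<'E'
from h import *
for n in("top","side"):
    c=dict(np.load(n+"2.npz")); f,cx,cy=K(c)
    for X in([.5962,.2667,.1566],[.5962,.2667,.1366],[.5962,.2667,.22],[.5957,.266,.005],[.5957,.266,.037],[.537,.19,.03]):
        p=c["R"]@X+c["t"]; print(n,X,(p[0]/p[2]*f+cx).round(1),(p[1]/p[2]*f+cy).round(1))
    W=cloud(c)
    if n=="side":
        for uv in((160,235),(160,228),(133,182),(133,165),(203,225)): print(uv,W[uv[1],uv[0]].round(3))
E
```

```text
top [0.5962, 0.2667, 0.1566] 178.2 158.3
top [0.5962, 0.2667, 0.1366] 180.1 160.3
top [0.5962, 0.2667, 0.22] 171.6 151.5
top [0.5957, 0.266, 0.005] 191.3 171.6
top [0.5957, 0.266, 0.037] 188.9 169.2
top [0.537, 0.19, 0.03] 219.9 192.1
side [0.5962, 0.2667, 0.1566] 150.7 189.0
side [0.5962, 0.2667, 0.1366] 152.1 195.8
side [0.5962, 0.2667, 0.22] 145.7 166.1
side [0.5957, 0.266, 0.005] 161.1 235.2
side [0.5957, 0.266, 0.037] 159.2 226.3
side [0.537, 0.19, 0.03] 202.9 223.5
(160, 235) [0.592 0.271 0.014]
(160, 228) [0.588 0.269 0.04 ]
(133, 182) [0.538 0.329 0.264]
(133, 165) [0.534 0.324 0.302]
(203, 225) [0.534 0.193 0.03 ]
```

```bash
python3 - <<'E'
from h import *
c=dict(np.load("side2.npz")); W=cloud(c)
for v in range(120,196,5): print(v,[tuple(W[v,u].round(3)) for u in (115,125,133,145,152)])
c=dict(np.load("top2.npz")); W=cloud(c)
print("top")
for v in range(98,150,6): print(v,[tuple(W[v,u].round(3)) for u in (178,186,194,202)])
E
```

```text
120 [(np.float64(0.595), np.float64(0.304), np.float64(0.351)), (np.float64(0.576), np.float64(0.297), np.float64(0.357)), (np.float64(0.566), np.float64(0.288), np.float64(0.358)), (np.float64(0.557), np.float64(0.272), np.float64(0.354)), (np.float64(0.554), np.float64(0.261), np.float64(0.349))]
125 [(np.float64(0.586), np.float64(0.311), np.float64(0.35)), (np.float64(0.575), np.float64(0.3), np.float64(0.349)), (np.float64(0.568), np.float64(0.289), np.float64(0.347)), (np.float64(0.552), np.float64(0.277), np.float64(0.349)), (np.float64(0.545), np.float64(0.268), np.float64(0.348))]
130 [(np.float64(0.587), np.float64(0.313), np.float64(0.34)), (np.float64(0.574), np.float64(0.302), np.float64(0.341)), (np.float64(0.565), np.float64(0.293), np.float64(0.341)), (np.float64(0.552), np.float64(0.278), np.float64(0.34)), (np.float64(0.545), np.float64(0.27), np.float64(0.338))]
135 [(np.float64(1.665), np.float64(-0.205), np.float64(-0.599)), (np.float64(0.574), np.float64(0.304), np.float64(0.331)), (np.float64(0.567), np.float64(0.294), np.float64(0.329)), (np.float64(0.559), np
[... 5138 characters left out ...]
), np.float64(0.185), np.float64(0.531)), (np.float64(0.565), np.float64(0.19), np.float64(0.451)), (np.float64(0.697), np.float64(0.261), np.float64(-0.003)), (np.float64(0.696), np.float64(0.239), np.float64(-0.001))]
140 [(np.float64(0.534), np.float64(0.185), np.float64(0.532)), (np.float64(0.546), np.float64(0.183), np.float64(0.488)), (np.float64(0.606), np.float64(0.211), np.float64(0.267)), (np.float64(0.679), np.float64(0.239), np.float64(0.002))]
146 [(np.float64(0.525), np.float64(0.184), np.float64(0.534)), (np.float64(0.529), np.float64(0.177), np.float64(0.518)), (np.float64(0.664), np.float64(0.26), np.float64(0.001)), (np.float64(0.663), np.float64(0.239), np.float64(0.003))]
```

The body's measured height (underside about z=0.258) disagrees with the reported TCP by roughly 40 mm. The tips may have closed above the bar. I'll turn the gripper so the side camera can see the fingers.

Request:
step_arm(
  series=[
    [0,0,0,0,0,-1],
    [0,0,0,0,0,-1],
    [0,0,0,0,0,-1],
    [0,0,0,0,0,-1],
    [0,0,0,0,0,-1],
    [0,0,0,0,0,-1],
    [0,0,0,0,0,-1],
    [0,0,0,0,0,-1],
    [0,0,0,0,0,-1],
    [0,0,0,0,0,-1],
    [0,0,0,0,0,-1],
    [0,0,0,0,0,-1],
  ],
  hand=-0.15,
)

```text
time_s: 8.93
tcp_pos: [0.5947, 0.2661, 0.1563]
tcp_rot: [179.6, -0.1, 107.3]
ft_force: [0.3, -0.5, 0.2]
width: 0.0396
```

```bash
python3 - <<'E'
from plant import *
import cv2,numpy as np
from h import *
s=observe(); print(s["tcp_pos"],s["tcp_rot"],s["joints"])
n="side"; c=camera(n); np.savez(n+"3.npz",**c); f=c["frame"][:,:,::-1]
f=f[90:290,60:280]
cv2.imwrite(f"pics/{n}3.png",cv2.resize(f,None,fx=2.8,fy=2.8,interpolation=cv2.INTER_CUBIC))
E
```

```text
[0.59465276 0.26608003 0.15633815] [ 1.79603576e+02 -6.74574195e-02  1.07345314e+02] [1.99912150e+01 3.31342870e+01 8.13934881e+01 5.41257998e-02
 6.50731188e+01 2.62349322e+00]
```

View pics/side3.png

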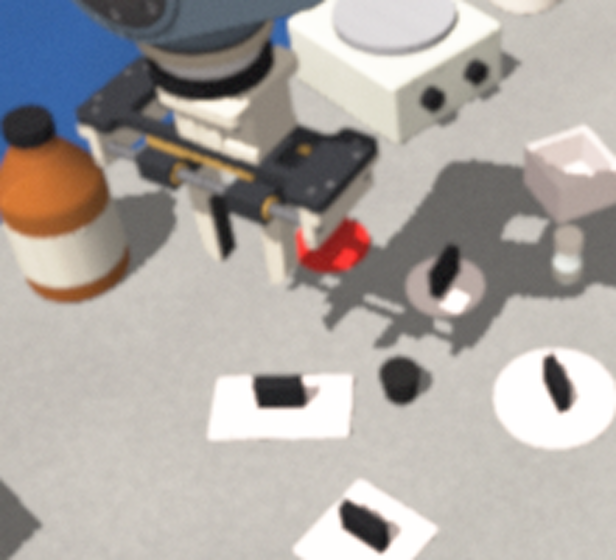

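```bash
python3 - <<'E'
from h import *
c=dict(np.load("side3.npz")); W=cloud(c)
def q(u,v): print((u,v),W[v,u].round(3))
for v in range(176,196,2): q(158,v)
for v in range(168,186,2): q(138,v)
# all points within 60mm of tcp xy and z .1-.24
d=np.hypot(W[...,0]-.5947,W[...,1]-.2661); m=(d<.06)&(W[...,2]>.08)&(W[...,2]<.24)
p=W[m]; print(len(p),np.percentile(p[:,2],[0,2,10,50]).round(3))
l=p[p[:,2]<.20]; print(l[:,:2].mean(0), l[:,2].min())
E
```

```text
(158, 176) [0.561 0.265 0.217]
(158, 178) [0.03  0.584 0.811]
(158, 180) [0.562 0.267 0.207]
(158, 182) [0.565 0.265 0.198]
(158, 184) [0.565 0.267 0.194]
(158, 186) [0.565 0.267 0.189]
(158, 188) [0.566 0.268 0.182]
(158, 190) [0.567 0.268 0.176]
(158, 192) [0.709 0.186 0.002]
(158, 194) [0.705 0.189 0.001]
(138, 168) [0.614 0.274 0.208]
(138, 170) [0.613 0.275 0.205]
(138, 172) [0.612 0.277 0.2  ]
(138, 174) [0.614 0.277 0.194]
(138, 176) [0.612 0.279 0.191]
(138, 178) [0.611 0.28  0.187]
(138, 180) [0.612 0.281 0.181]
(138, 182) [0.613 0.281 0.175]
(138, 184) [0.767 0.203 0.001]
513 [0.17  0.174 0.181 0.206]
[0.59264601 0.27091321] 0.16956164154808862
```

The fingertips measure z≈0.173, where the reported pose implies 0.131. Reported z is therefore about 42 mm too low against the bench, while x and y agree to within about 3 mm. From here I'll use tip height = reported z + 0.017. The yaw now suits the small lid, so that goes first.

```bash
python3 go.py 0.5985 0.0818 0.10 109.3
```

```text
t 8.97 pos [0.5946 0.2661 0.1563] rot [ 1.7961e+02 -7.0000e-02  1.0759e+02] w 0.0397 F [-1.09  0.79  0.58]
straight tool shift units [-8.84 -2.62  2.79] turn units [ 0.08 -0.01 -0.34]
screw n 9 [-0.978 -0.304  0.311] [ 0.009 -0.001 -0.038]
```

Request:
step_arm(
  series=[
    [-0.98,-0.3,0.3,0.01,0,-0.04],
    [-0.98,-0.3,0.3,0.01,0,-0.04],
    [-0.98,-0.3,0.3,0.01,0,-0.04],
    [-0.98,-0.3,0.3,0.01,0,-0.04],
    [-0.98,-0.3,0.3,0.01,0,-0.04],
    [-0.98,-0.3,0.3,0.01,0,-0.04],
    [-0.98,-0.3,0.3,0.01,0,-0.04],
    [-0.98,-0.3,0.3,0.01,0,-0.04],
    [-0.98,-0.3,0.3,0.01,0,-0.04],
    [0,0,0,0,0,0],
  ],
)

```text
time_s: 10.22
tcp_pos: [0.5978, 0.0691, 0.0982]
tcp_rot: [-179.9, -0.1, 109.0]
ft_force: [0.5, 0.2, 0.3]
width: 0.0394
```

```bash
python3 go.py 0.5985 0.0818 0.04 109.3
```

```text
t 10.22 pos [0.5978 0.0691 0.0982] rot [-1.7987e+02 -8.0000e-02  1.0902e+02] w 0.0394 F [0.51 0.15 0.34]
straight tool shift units [0.59 0.25 2.91] turn units [-0.03 -0.02 -0.06]
screw n 3 [0.196 0.082 0.97 ] [-0.009 -0.006 -0.018]
```

Request:
step_arm(
  series=[
    [0.5,0.2,0.9,0,0,0],
    [0.09,0.05,0.9,0,0,-0.05],
    [0,0,0.8,0,0,0],
    [0,0,0,0,0,0],
  ],
)

```text
time_s: 10.72
tcp_pos: [0.5978, 0.0846, 0.0416]
tcp_rot: [-179.8, -0.1, 109.4]
ft_force: [1.0, -1.3, 0.5]
width: 0.0395
```

```bash
python3 go.py 0.5985 0.0818 -0.007 109.3; cat > fing.py <<'E'
from plant import *
from h import *
import sys
c=camera("side"); np.savez("sidef.npz",**c); s=observe(); W=cloud(c); t=s["tcp_pos"]; f,cx,cy=K(c)
p=c["R"]@[t[0],t[1],t[2]+.017]+c["t"]; u,v=int(p[0]/p[2]*f+cx),int(p[1]/p[2]*f+cy)
print("tcp",t.round(4),"tip px",u,v)
a,b=max(v-75,0),max(u-75,0)
im=c["frame"][a:v+75,b:u+75,::-1].copy()
cv2.imwrite(f"pics/{sys.argv[1]}.png",cv2.resize(im,None,fx=3.5,fy=3.5,interpolation=cv2.INTER_CUBIC))
E
python3 fing.py f4
```

```text
t 10.72 pos [0.5978 0.0846 0.0416] rot [-1.7980e+02 -1.2000e-01  1.0937e+02] w 0.0395 F [ 0.99 -1.32  0.49]
straight tool shift units [-0.15 -0.    2.43] turn units [-0.04 -0.02  0.01]
screw n 3 [-0.049 -0.002  0.811] [-0.014 -0.008  0.005]
tcp [0.5982 0.0845 0.0424] tip px 217 177
```

View pics/f4.png

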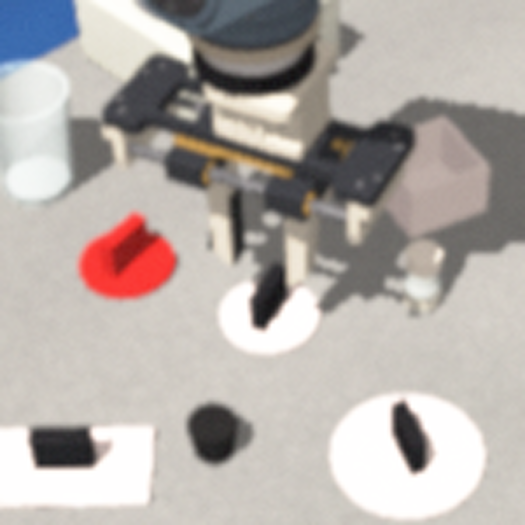

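The side view shows the jaws straddling the small lid's bar line, with the tips still about 50 mm up. I'll descend.

Request:
step_arm(
  series=[
    [-0.1,0,0.7,0,0,0],
    [-0.05,0,0.7,-0.04,0,0],
    [0,0,0.4,0,0,0],
    [0,0,0.2,0,0,0],
    [0,0,0.1,0,0,0],
  ],
)

```text
time_s: 11.4
tcp_pos: [0.5999, 0.0814, -0.0017]
tcp_rot: [179.8, -0.1, 109.3]
ft_force: [-0.6, 0.9, 0.2]
width: 0.0395
```

```bash
python3 go.py 0.5985 0.0818 -0.007 109.3;python3 fing.py f5
```

```text
t 11.4 pos [ 0.5999  0.0814 -0.0017] rot [ 1.7984e+02 -8.0000e-02  1.0934e+02] w 0.0395 F [-0.62  0.89  0.21]
straight tool shift units [ 0.04 -0.06  0.26] turn units [ 0.03 -0.02  0.01]
screw n 1 [ 0.041 -0.061  0.263] [ 0.032 -0.017  0.009]
tcp [ 0.5998  0.0814 -0.0018] tip px 218 188
```

View pics/f5.png

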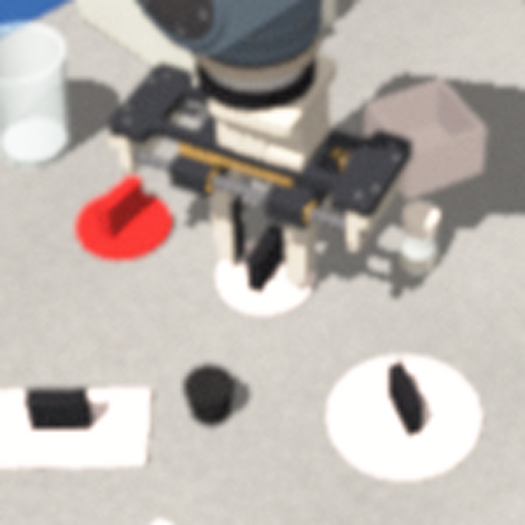

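The bar sits between the fingers. I'll go down slightly more and close.

Request:
step_arm(
  series=[
    [0,-0.05,0.15,0,0,0],
    [0,0,0,0,0,0],
    [0,0,0,0,0,0],
    [0,0,0,0,0,0],
    [0,0,0,0,0,0],
  ],
  hand=-1,
)

```text
time_s: 12.08
tcp_pos: [0.5992, 0.0812, -0.0043]
tcp_rot: [179.8, -0.1, 109.3]
ft_force: [0.4, -0.2, -0.1]
width: 0.0118
```

Request:
step_arm(
  series=[
    [0,0,-0.3,0,0,0],
    [0,0,-1,0,0,0],
    [0,0,-1,0,0,0],
    [0,0,-1,0,0,0],
    [0,0,-1,0,0,0],
    [0,0,-0.5,0,0,0],
    [0,0,0,0,0,0],
  ],
)

```text
time_s: 12.95
tcp_pos: [0.5999, 0.081, 0.1013]
tcp_rot: [179.5, 0.0, 109.4]
ft_force: [-0.4, 0.0, -0.1]
width: 0.012
```

```bash
python3 go.py 0.4585 -0.099 0.095 109.3
```

```text
t 12.95 pos [0.5999 0.081  0.1013] rot [1.7953e+02 1.0000e-02 1.0935e+02] w 0.012 F [-0.38  0.   -0.11]
straight tool shift units [-6.15 -9.65  0.24] turn units [0.09 0.   0.01]
screw n 10 [-0.615 -0.965  0.028] [0.009 0.    0.001]
```

Request:
step_arm(
  series=[
    [-0.3,-0.45,0,0,0,0],
    [-0.61,-0.96,0,0.03,0,0],
    [-0.61,-0.96,0,0.03,0,0],
    [-0.61,-0.96,0,0.03,0,0],
    [-0.61,-0.96,0,0,0,0],
    [-0.61,-0.96,0,0,0,0],
    [-0.61,-0.96,0,0,0,0],
    [-0.61,-0.96,0,0,0,0],
    [-0.61,-0.96,0,0,0,0],
    [-0.6,-0.9,0,0,0,0],
    [-0.2,-0.3,0,0,0,0],
    [0,0,0,0,0,0],
  ],
)

```text
time_s: 14.45
tcp_pos: [0.4492, -0.1019, 0.0941]
tcp_rot: [-179.2, -0.4, 109.3]
ft_force: [0.1, 0.0, -1.1]
width: 0.0118
```

```bash
python3 go.py 0.4585 -0.099 0.0445 109.3; python3 fing.py f6
```

```text
t 14.45 pos [ 0.4492 -0.1019  0.0941] rot [-179.21   -0.38  109.26] w 0.0118 F [ 0.11  0.03 -1.12]
straight tool shift units [-0.03  0.52  2.47] turn units [-0.16 -0.08 -0.01]
screw n 3 [-0.008  0.168  0.825] [-0.053 -0.025 -0.003]
tcp [ 0.4494 -0.1017  0.094 ] tip px 317 152
```

View pics/f6.png

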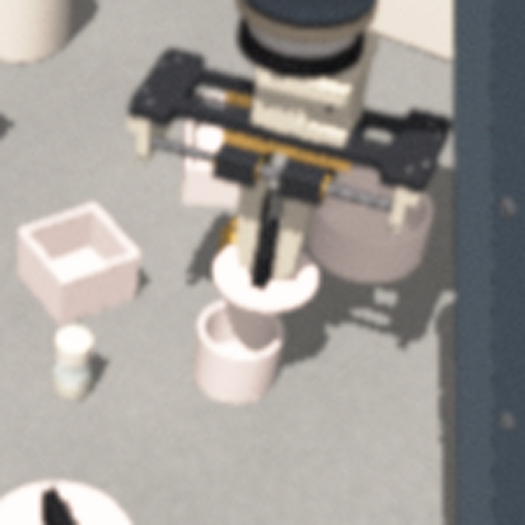

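The small lid hangs level above the small dish (rim near crop (240,330)). I'll centre it and lower part way.

Request:
step_arm(
  series=[
    [0,0.35,0.4,-0.08,-0.04,0],
    [0,0.15,0.6,-0.08,-0.04,0],
    [0,0,0.6,0,0,0],
    [0,0,0.3,0,0,0],
    [0,0,0,0,0,0],
  ],
)

```text
time_s: 15.12
tcp_pos: [0.4596, -0.0966, 0.0522]
tcp_rot: [180.0, -0.0, 109.4]
ft_force: [-0.9, -1.1, -0.7]
width: 0.0115
```

```bash
python3 go.py 0.4585 -0.099 0.0425 109.3; python3 fing.py f7; cat > chk.py <<'E'
# lid plate vs dish check from side view: white level-sets by depth around a place
from plant import *
from h import *
import sys
x,y,z0,z1=map(float,sys.argv[1:5]); 
for n in("side","top"):
    c=camera(n); W=cloud(c); hsv=cv2.cvtColor(c["frame"],cv2.COLOR_RGB2HSV)
    d=np.hypot(W[...,0]-x,W[...,1]-y)
    m=(d<.075)&(W[...,2]>z0)&(W[...,2]<z1)&(hsv[...,2]>90)&(hsv[...,1]<70)
    p=W[m]
    if len(p)>20: print(n,len(p),"min",np.percentile(p,1,0).round(4),"max",np.percentile(p,99,0).round(4),"rect",cv2.minAreaRect((p[:,:2]*1000).astype(np.float32)), "z med",np.median(p[:,2]).round(4))
E
python3 chk.py .4585 -.099 .03 .07
```

```text
t 15.12 pos [ 0.4596 -0.0966  0.0522] rot [ 1.7999e+02 -1.0000e-02  1.0940e+02] w 0.0115 F [-0.87 -1.08 -0.72]
straight tool shift units [-0.09 -0.09  0.48] turn units [ 0.   -0.    0.02]
screw n 1 [-0.093 -0.093  0.485] [ 0.002 -0.001  0.02 ]
tcp [ 0.4598 -0.0967  0.0525] tip px 311 164
side 437 min [ 0.4259 -0.1228  0.0308] max [ 0.4915 -0.0612  0.0692] rect ((456.7402038574219, -90.44216918945312), (66.926025390625, 60.332435607910156), 33.7642822265625) z med 0.0615
```

View pics/f7.png

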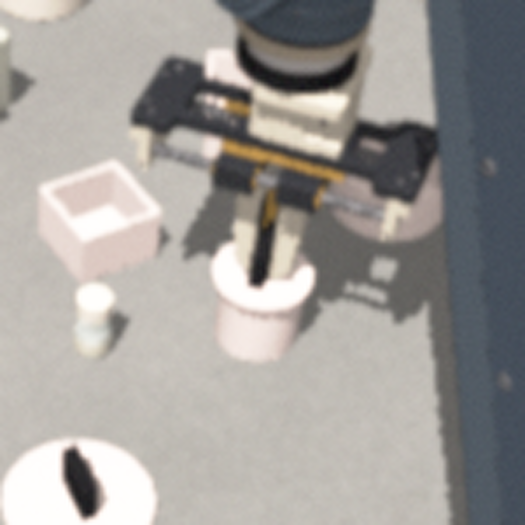

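The lid lines up with the dish. I'll lower it gently.

Request:
step_arm(
  series=[
    [-0.1,-0.1,0.2,0,0,0],
    [0,0,0.1,0,0,0],
    [0,0,0.05,0,0,0],
    [0,0,0,0,0,0],
  ],
)

```text
time_s: 15.78
tcp_pos: [0.4591, -0.0998, 0.0462]
tcp_rot: [179.9, 0.1, 109.4]
ft_force: [0.2, 0.2, -1.0]
width: 0.012
```

Request:
step_arm(
  series=[
    [0,0,0.1,0,0,0],
    [0,0,0.05,0,0,0],
    [0,0,0,0,0,0],
  ],
)

```text
time_s: 16.15
tcp_pos: [0.4592, -0.0998, 0.043]
tcp_rot: [179.9, 0.1, 109.4]
ft_force: [0.1, -0.8, -1.5]
width: 0.0118
```

Request:
step_arm(
  series=[
    [0,0,0.05,0,0,0],
    [0,0,0,0,0,0],
  ],
)

```text
time_s: 16.4
tcp_pos: [0.4592, -0.0998, 0.0419]
tcp_rot: [179.9, 0.1, 109.4]
ft_force: [-0.8, 0.4, -1.0]
width: 0.0118
```

Request:
step_arm(
  series=[
    [0,0,0.05,0,0,0],
    [0,0,0,0,0,0],
  ],
)

```text
time_s: 16.65
tcp_pos: [0.4594, -0.0999, 0.0417]
tcp_rot: [179.8, 0.1, 109.4]
ft_force: [-0.0, 0.7, -0.8]
width: 0.012
```

Request:
step_arm(
  series=[
    [0,0,0,0,0,0],
    [0,0,0,0,0,0],
    [0,0,0,0,0,0],
    [0,0,0,0,0,0],
  ],
  hand=-0.15,
)

```text
time_s: 17.15
tcp_pos: [0.4596, -0.1, 0.0417]
tcp_rot: [179.8, 0.1, 109.4]
ft_force: [-0.4, 0.3, 0.5]
width: 0.039
```

Request:
step_arm(
  series=[
    [0,0,-0.3,0,0,0],
    [0,0,-0.7,0,0,0],
    [0,0,-1,0,0,0],
    [0,0,-1,0,0,0],
    [0,0,-0.6,0,0,0],
    [0,0,0,0,0,0],
  ],
)

```text
time_s: 17.9
tcp_pos: [0.4597, -0.1, 0.1193]
tcp_rot: [179.7, 0.2, 109.4]
ft_force: [-0.6, -0.2, -0.7]
width: 0.0395
```

```bash
python3 go.py 0.4436 0.1056 0.10 152.1; python3 fing.py f8
```

```text
t 17.9 pos [ 0.4597 -0.1     0.1193] rot [179.72   0.2  109.38] w 0.0395 F [-0.62 -0.21 -0.7 ]
straight tool shift units [9.97 2.65 0.94] turn units [ 0.04  0.06 -8.54]
screw n 9 [0.946 0.693 0.107] [ 0.004  0.007 -0.949]
tcp [ 0.4595 -0.0999  0.1188] tip px 315 142
```

View pics/f8.png

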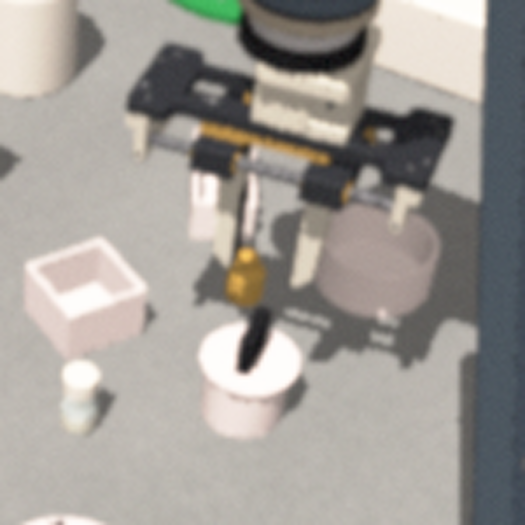

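The small lid is flat and centred on its dish (crop (247,365)). Next is the large lid.

Request:
step_arm(
  series=[
    [0.94,0.69,0.1,0,0,-0.95],
    [0.94,0.69,0.1,0,0,-0.95],
    [0.94,0.69,0.1,0,0,-0.95],
    [0.94,0.69,0.1,0,0,-0.95],
    [0.94,0.69,0.1,0,0,-0.95],
    [0.94,0.69,0.1,0,0,-0.95],
    [0.94,0.69,0.1,0,0,-0.95],
    [0.94,0.69,0.1,0,0,-0.9],
    [0.4,0.3,0,0,0,-0.4],
    [0,0,0,0,0,0],
  ],
)

```text
time_s: 19.2
tcp_pos: [0.4513, 0.0979, 0.0955]
tcp_rot: [-179.8, -0.3, 150.3]
ft_force: [0.1, 0.0, -0.3]
width: 0.0397
```

```bash
python3 go.py 0.4436 0.1056 0.05 152.1
```

```text
t 19.2 pos [0.4513 0.0979 0.0955] rot [-179.75   -0.29  150.33] w 0.0397 F [ 0.08  0.02 -0.33]
straight tool shift units [0.51 0.15 2.28] turn units [-0.05 -0.06 -0.35]
screw n 3 [0.173 0.051 0.759] [-0.016 -0.019 -0.118]
```

Request:
step_arm(
  series=[
    [0.35,0.1,0.6,-0.05,-0.06,-0.2],
    [0.16,0.05,0.8,0,0,-0.1],
    [0,0,0.5,0,0,0],
    [0,0,0,0,0,0],
  ],
)

```text
time_s: 19.7
tcp_pos: [0.445, 0.1034, 0.0565]
tcp_rot: [180.0, 0.1, 151.5]
ft_force: [0.8, -0.3, 0.6]
width: 0.0395
```

```bash
python3 go.py 0.4436 0.1056 -0.004 152.1; python3 fing.py f9
```

```text
t 19.7 pos [0.445  0.1034 0.0565] rot [1.7998e+02 7.0000e-02 1.5149e+02] w 0.0395 F [ 0.77 -0.28  0.61]
straight tool shift units [0.12 0.06 3.03] turn units [ 0.    0.01 -0.12]
screw n 4 [0.029 0.016 0.757] [ 0.001  0.004 -0.03 ]
tcp [0.4453 0.1035 0.0569] tip px 259 211
```

View pics/f9.png

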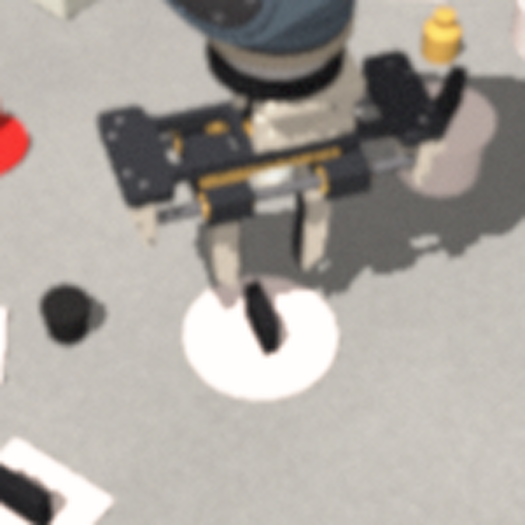

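Request:
step_arm(
  series=[
    [0.1,0.05,0.7,0,0,-0.1],
    [0,0,0.8,0,0,0],
    [0,0,0.7,0,0,0],
    [0,0,0.4,0,0,0],
    [0,0,0,0,0,0],
  ],
)

```text
time_s: 20.38
tcp_pos: [0.4448, 0.1053, 0.0023]
tcp_rot: [179.9, 0.2, 152.0]
ft_force: [0.9, -0.1, -0.5]
width: 0.0395
```

```bash
python3 go.py 0.4436 0.1056 -0.004 152.1; python3 fing.py f10
```

```text
t 20.38 pos [0.4448 0.1053 0.0023] rot [179.9    0.18 152.  ] w 0.0395 F [ 0.9  -0.06 -0.53]
straight tool shift units [ 0.06 -0.01  0.32] turn units [ 0.02  0.04 -0.02]
screw n 1 [ 0.06  -0.013  0.316] [ 0.019  0.036 -0.019]
tcp [0.4449 0.1053 0.0027] tip px 258 227
```

View pics/f10.png

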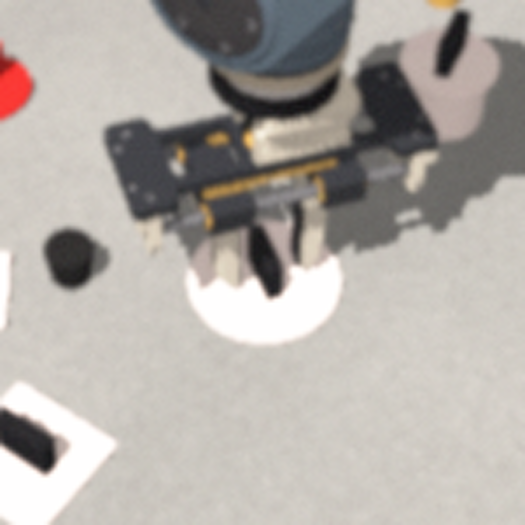

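The bar is between the fingers. I'll go a little lower, then grip.

Request:
step_arm(
  series=[
    [0.05,0,0.2,0,0,0],
    [0,0,0.05,0,0,0],
    [0,0,0,0,0,0],
  ],
)

```text
time_s: 20.8
tcp_pos: [0.4446, 0.1059, -0.0019]
tcp_rot: [179.8, 0.3, 152.0]
ft_force: [-0.2, 0.4, -0.9]
width: 0.0396
```

Request:
step_arm(
  series=[
    [0,0,0,0,0,0],
    [0,0,0,0,0,0],
    [0,0,0,0,0,0],
    [0,0,0,0,0,0],
  ],
  hand=-1,
)

```text
time_s: 21.3
tcp_pos: [0.4449, 0.1059, -0.0015]
tcp_rot: [179.8, 0.3, 152.0]
ft_force: [-0.1, 0.3, 0.6]
width: 0.0118
```

Request:
step_arm(
  series=[
    [0,0,-0.3,0,0,0],
    [0,0,-1,0,0,0],
    [0,0,-1,0,0,0],
    [0,0,-1,0,0,0],
    [0,0,-1,0,0,0],
    [0,0,-1,0,0,0],
    [0,0,-0.5,0,0,0],
    [0,0,0,0,0,0],
  ],
)

```text
time_s: 22.3
tcp_pos: [0.4428, 0.1057, 0.1191]
tcp_rot: [179.9, 0.2, 152.0]
ft_force: [-1.0, -0.3, -2.5]
width: 0.0117
```

```bash
python3 go.py 0.4723 -0.281 0.11 152.1
```

```text
t 22.3 pos [0.4428 0.1057 0.1191] rot [179.87   0.21 152.  ] w 0.0117 F [-0.98 -0.25 -2.49]
straight tool shift units [-10.38 -16.38   0.46] turn units [ 0.03  0.04 -0.02]
screw n 17 [-0.61  -0.964  0.027] [ 0.001  0.002 -0.001]
```

Request:
step_arm(
  series=[
    [-0.3,-0.5,0,0,0,0],
    [-0.61,-0.96,0,0,0,0],
    [-0.61,-0.96,0,0,0,0],
    [-0.61,-0.96,0,0,0,0],
    [-0.61,-0.96,0,0,0,0],
    [-0.61,-0.96,0,0,0,0],
    [-0.61,-0.96,0,0,0,0],
    [-0.61,-0.96,0,0,0,0],
    [-0.61,-0.96,0,0,0,0],
    [-0.61,-0.96,0,0,0,0],
  ],
)

```text
time_s: 23.55
tcp_pos: [0.4543, -0.1213, 0.1115]
tcp_rot: [-179.8, -0.5, 152.1]
ft_force: [0.3, 0.1, -1.6]
width: 0.0119
```

Request:
step_arm(
  series=[
    [-0.61,-0.96,0,0,0,0],
    [-0.61,-0.96,0,0,0,0],
    [-0.61,-0.96,0,0,0,0],
    [-0.61,-0.96,0,0,0,0],
    [-0.61,-0.96,0,0,0,0],
    [-0.61,-0.96,0,0,0,0],
    [-0.3,-0.5,0,0,0,0],
    [0,0,0,0,0,0],
  ],
)

```text
time_s: 24.55
tcp_pos: [0.4602, -0.2784, 0.1046]
tcp_rot: [-179.8, -1.1, 151.8]
ft_force: [0.1, -0.9, -2.6]
width: 0.0116
```

```bash
python3 go.py 0.4733 -0.281 0.055 152.1;python3 fing.py f11
```

```text
t 24.55 pos [ 0.4602 -0.2784  0.1046] rot [-179.84   -1.08  151.84] w 0.0116 F [ 0.06 -0.89 -2.58]
straight tool shift units [-0.69  0.2   2.47] turn units [-0.03 -0.22 -0.05]
screw n 3 [-0.221  0.065  0.824] [-0.01  -0.072 -0.017]
tcp [ 0.4601 -0.2778  0.1046] tip px 357 114
```

View pics/f11.png

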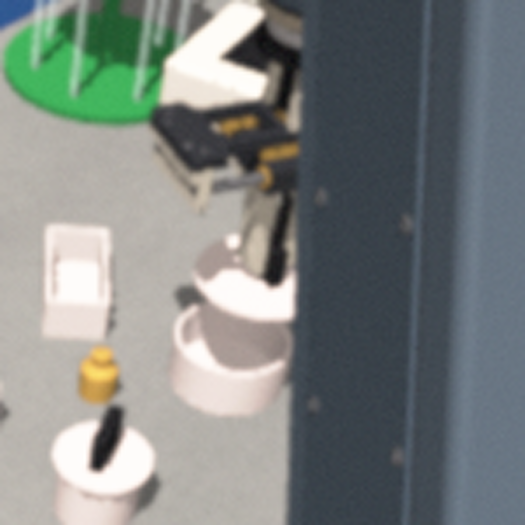

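Request:
step_arm(
  series=[
    [-0.4,0.1,0.3,0,-0.1,0],
    [-0.28,0.08,0.7,0,-0.1,-0.05],
    [0,0,0.8,0,0,0],
    [0,0,0.4,0,0,0],
    [0,0,0,0,0,0],
  ],
)

```text
time_s: 25.22
tcp_pos: [0.4742, -0.279, 0.0563]
tcp_rot: [-179.9, -0.1, 152.3]
ft_force: [-0.6, -0.5, -0.7]
width: 0.0121
```

```bash
python3 go.py 0.4733 -0.281 0.0435 152.1;python3 fing.py f12
```

```text
t 25.23 pos [ 0.4742 -0.279   0.0563] rot [-1.7987e+02 -1.4000e-01  1.5226e+02] w 0.0121 F [-0.59 -0.46 -0.66]
straight tool shift units [-0.01 -0.11  0.64] turn units [-0.03 -0.03  0.03]
screw n 1 [-0.008 -0.108  0.639] [-0.025 -0.029  0.032]
tcp [ 0.4743 -0.2791  0.0566] tip px 349 126
```

View pics/f12.png

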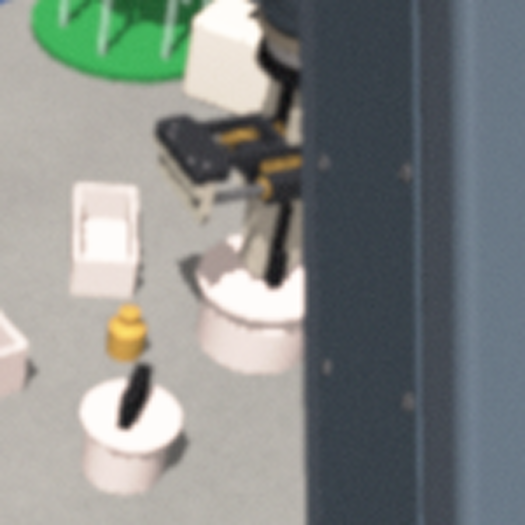

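The lid is lined up over the dish. Lowering it now.

Request:
step_arm(
  series=[
    [0,-0.1,0.3,0,0,0],
    [0,0,0.2,0,0,0],
    [0,0,0.05,0,0,0],
    [0,0,0,0,0,0],
  ],
)

```text
time_s: 25.78
tcp_pos: [0.4736, -0.2815, 0.0458]
tcp_rot: [-179.9, -0.0, 152.2]
ft_force: [-0.3, 0.3, -1.9]
width: 0.0116
```

Request:
step_arm(
  series=[
    [0,0,0.1,0,0,0],
    [0,0,0.06,0,0,0],
    [0,0,0,0,0,0],
  ],
)

```text
time_s: 26.15
tcp_pos: [0.4738, -0.2816, 0.0426]
tcp_rot: [-179.9, -0.0, 152.2]
ft_force: [-0.7, 0.1, -2.4]
width: 0.0115
```

Request:
step_arm(
  series=[
    [0,0,0.06,0,0,0],
    [0,0,0,0,0,0],
  ],
)

```text
time_s: 26.4
tcp_pos: [0.4738, -0.2816, 0.0414]
tcp_rot: [-179.9, 0.0, 152.2]
ft_force: [0.9, 0.7, -2.5]
width: 0.0115
```

Request:
step_arm(
  series=[
    [0,0,0.06,0,0,0],
    [0,0,0,0,0,0],
  ],
)

```text
time_s: 26.65
tcp_pos: [0.474, -0.2817, 0.0407]
tcp_rot: [-179.8, 0.0, 152.2]
ft_force: [-1.2, 0.4, 0.1]
width: 0.0115
```

Force dropped to about 0 N from -2.5 N, so the dish now carries the lid. Releasing.

Request:
step_arm(
  series=[
    [0,0,0,0,0,0],
    [0,0,0,0,0,0],
    [0,0,0,0,0,0],
    [0,0,0,0,0,0],
  ],
  hand=-0.15,
)

```text
time_s: 27.15
tcp_pos: [0.4742, -0.2819, 0.0407]
tcp_rot: [-179.8, 0.1, 152.2]
ft_force: [0.0, -0.4, 0.0]
width: 0.039
```

Request:
step_arm(
  series=[
    [0,0,-0.3,0,0,0],
    [0,0,-0.7,0,0,0],
    [0,0,-1,0,0,0],
    [0,0,-1,0,0,0],
    [0,0,-1,0,0,0],
    [0,0,0,0,0,0],
  ],
)

```text
time_s: 27.9
tcp_pos: [0.4748, -0.282, 0.1274]
tcp_rot: [-179.8, 0.2, 152.3]
ft_force: [0.3, -0.1, -0.2]
width: 0.0392
```

```bash
python3 go.py 0.4535 0.3008 0.12 189.2; python3 go.py 0.4535 0.3008 0.12 152.2; python3 fing.py f13
```

```text
t 27.9 pos [ 0.4748 -0.282   0.1274] rot [-179.82    0.24  152.25] w 0.0392 F [ 0.34 -0.07 -0.18]
straight tool shift units [14.51 25.3   0.23] turn units [-0.05  0.04 -7.39]
screw n 30 [0.195 0.97  0.01 ] [-0.002  0.001 -0.246]
t 27.9 pos [ 0.4748 -0.282   0.1274] rot [-179.82    0.24  152.25] w 0.0392 F [ 0.34 -0.07 -0.18]
straight tool shift units [14.51 25.3   0.23] turn units [-0.04  0.05  0.01]
screw n 26 [0.559 0.973 0.012] [-0.001  0.002  0.   ]
tcp [ 0.4744 -0.2817  0.1264] tip px 355 104
```

View pics/f13.png

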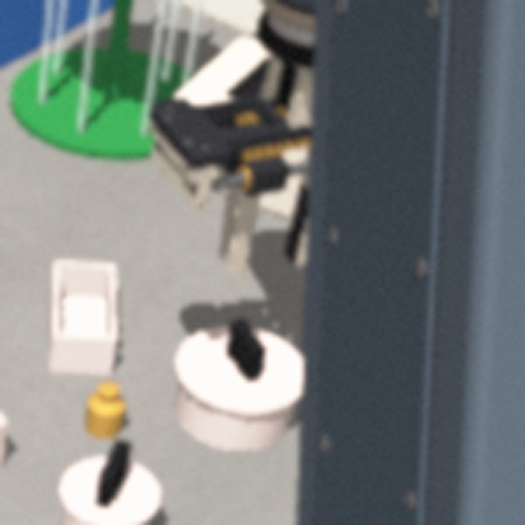

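The large lid is seated flat. Next is the square lid.

Request:
step_arm(
  series=[
    [0.2,0.97,0,0,0,-0.25],
    [0.2,0.97,0,0,0,-0.25],
    [0.2,0.97,0,0,0,-0.25],
    [0.2,0.97,0,0,0,-0.25],
    [0.2,0.97,0,0,0,-0.25],
    [0.2,0.97,0,0,0,-0.25],
    [0.2,0.97,0,0,0,-0.25],
    [0.2,0.97,0,0,0,-0.25],
    [0.2,0.97,0,0,0,-0.25],
    [0.2,0.97,0,0,0,-0.25],
    [0.2,0.97,0,0,0,-0.25],
    [0.2,0.97,0,0,0,-0.25],
  ],
)

```text
time_s: 29.45
tcp_pos: [0.5075, -0.0241, 0.1192]
tcp_rot: [-180.0, -0.6, 168.8]
ft_force: [0.5, -0.0, -0.2]
width: 0.0397
```

Request:
step_arm(
  series=[
    [0.2,0.97,0,0,0,-0.25],
    [0.2,0.97,0,0,0,-0.25],
    [0.2,0.97,0,0,0,-0.25],
    [0.2,0.97,0,0,0,-0.25],
    [0.2,0.97,0,0,0,-0.25],
    [0.2,0.97,0,0,0,-0.25],
    [0.2,0.97,0,0,0,-0.25],
    [0.2,0.97,0,0,0,-0.25],
    [0.2,0.97,0,0,0,-0.25],
    [0.2,0.97,0,0,0,-0.25],
  ],
)

```text
time_s: 30.7
tcp_pos: [0.4747, 0.1912, 0.1147]
tcp_rot: [179.9, -1.3, -177.2]
ft_force: [0.4, 0.4, 0.3]
width: 0.0394
```

```bash
python3 go.py 0.4535 0.3008 0.11 189.2
```

```text
t 30.7 pos [0.4747 0.1912 0.1147] rot [ 179.87   -1.26 -177.21] w 0.0394 F [0.43 0.44 0.34]
straight tool shift units [0.78 5.52 0.26] turn units [ 0.04 -0.25 -1.28]
screw n 6 [0.08  0.927 0.041] [ 0.007 -0.042 -0.214]
```

Request:
step_arm(
  series=[
    [0.08,0.93,0,0,-0.05,-0.22],
    [0.08,0.93,0,0,-0.05,-0.22],
    [0.08,0.93,0,0,-0.05,-0.22],
    [0.08,0.93,0,0,-0.05,-0.22],
    [0.08,0.9,0,0,-0.05,-0.2],
    [0.06,0.4,0,0,0,-0.2],
    [0,0,0,0,0,0],
  ],
)

```text
time_s: 31.58
tcp_pos: [0.4475, 0.2999, 0.1119]
tcp_rot: [179.9, -0.3, -169.8]
ft_force: [-0.0, -1.0, -1.0]
width: 0.0397
```

```bash
python3 go.py 0.4535 0.3008 0.05 189.2
```

```text
t 31.57 pos [0.4475 0.2999 0.1119] rot [ 179.88   -0.32 -169.84] w 0.0397 F [-0.05 -0.98 -0.96]
straight tool shift units [-0.32 -0.02  3.09] turn units [ 0.02 -0.06  0.19]
screw n 4 [-0.077 -0.003  0.773] [ 0.006 -0.016  0.048]
```

Request:
step_arm(
  series=[
    [-0.2,0,0.7,0,-0.05,0.15],
    [-0.1,0,0.9,0,0,0],
    [0,0,0.9,0,0,0],
    [0,0,0.4,0,0,0],
    [0,0,0,0,0,0],
  ],
)

```text
time_s: 32.2
tcp_pos: [0.4537, 0.2989, 0.0482]
tcp_rot: [179.9, -0.2, -170.8]
ft_force: [-0.3, 0.1, 0.3]
width: 0.0392
```

```bash
python3 go.py 0.4535 0.3008 -0.003 189.2; python3 fing.py f14
```

```text
t 32.2 pos [0.4537 0.2989 0.0482] rot [ 179.95   -0.2  -170.82] w 0.0392 F [-0.34  0.09  0.35]
straight tool shift units [-0.01  0.09  2.56] turn units [ 0.01 -0.04 -0.  ]
screw n 3 [-0.003  0.032  0.853] [ 0.004 -0.013 -0.001]
tcp [0.4538 0.299  0.0485] tip px 189 265
```

View pics/f14.png

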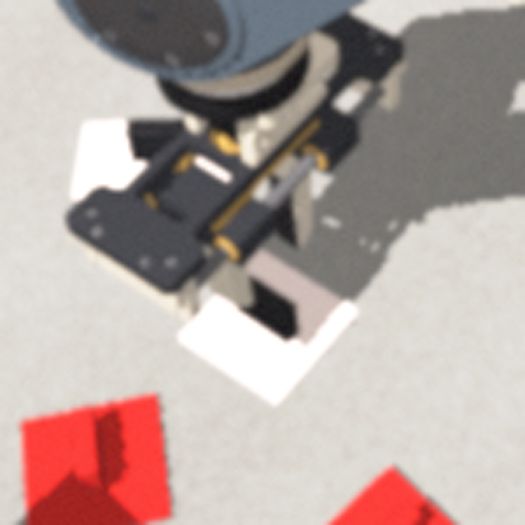

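Request:
step_arm(
  series=[
    [0,0.08,0.7,0,0,0],
    [0,0,0.8,0,-0.03,0],
    [0,0,0.5,0,0,0],
    [0,0,0.25,0,0,0],
    [0,0,0,0,0,0],
  ],
)

```text
time_s: 32.88
tcp_pos: [0.4538, 0.3009, 0.0007]
tcp_rot: [179.9, 0.0, -170.8]
ft_force: [1.3, -0.6, -0.1]
width: 0.0398
```

```bash
python3 go.py 0.4535 0.3008 -0.003 189.2; python3 fing.py f15
```

```text
t 32.88 pos [0.4538 0.3009 0.0007] rot [ 1.7992e+02  4.0000e-02 -1.7082e+02] w 0.0398 F [ 1.28 -0.62 -0.15]
straight tool shift units [ 0.02 -0.    0.19] turn units [ 0.02  0.01 -0.  ]
screw n 1 [ 0.015 -0.004  0.187] [ 0.017  0.008 -0.003]
tcp [0.4539 0.301  0.001 ] tip px 190 279
```

View pics/f15.png

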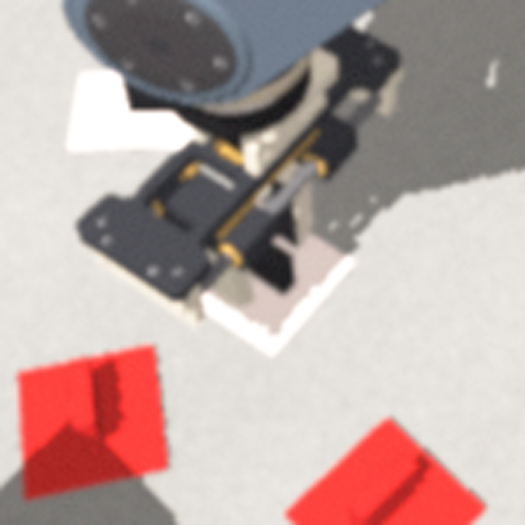

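The fingers straddle the bar. Lowering slightly, gripping and lifting.

Request:
step_arm(
  series=[
    [0,0,0.15,0,0,0],
    [0,0,0,0,0,0],
    [0,0,0,0,0,0],
    [0,0,0,0,0,0],
    [0,0,0,0,0,0],
  ],
  hand=-1,
)

```text
time_s: 33.55
tcp_pos: [0.4544, 0.3012, -0.0013]
tcp_rot: [179.9, 0.1, -170.8]
ft_force: [0.2, -0.9, -1.2]
width: 0.0118
```

Request:
step_arm(
  series=[
    [0,0,-0.3,0,0,0],
    [0,0,-1,0,0,0],
    [0,0,-1,0,0,0],
    [0,0,-1,0,0,0],
    [0,0,-1,0,0,0],
    [0,0,-1,0,0,0],
    [0,0,-0.5,0,0,0],
    [0,0,0,0,0,0],
  ],
)

```text
time_s: 34.55
tcp_pos: [0.4538, 0.3008, 0.1201]
tcp_rot: [179.9, 0.1, -170.8]
ft_force: [0.2, -0.3, -1.0]
width: 0.0119
```

```bash
python3 go.py 0.6025 -0.0887 0.11 162.1
```

```text
t 34.55 pos [0.4538 0.3008 0.1201] rot [ 1.7988e+02  1.5000e-01 -1.7082e+02] w 0.0119 F [ 0.18 -0.25 -0.99]
straight tool shift units [ -4.23 -20.41   0.48] turn units [0.03 0.02 5.42]
screw n 20 [-0.449 -0.951  0.025] [0.002 0.001 0.271]
```

Request:
step_arm(
  series=[
    [-0.2,-0.5,0,0,0,0.1],
    [-0.45,-0.95,0,0,0,0.27],
    [-0.45,-0.95,0,0,0,0.27],
    [-0.45,-0.95,0,0,0,0.27],
    [-0.45,-0.95,0,0,0,0.27],
    [-0.45,-0.95,0,0,0,0.27],
    [-0.45,-0.95,0,0,0,0.27],
    [-0.45,-0.95,0,0,0,0.27],
    [-0.45,-0.95,0,0,0,0.27],
    [-0.45,-0.95,0,0,0,0.27],
    [-0.45,-0.95,0,0,0,0.27],
    [-0.45,-0.95,0,0,0,0.27],
  ],
)

```text
time_s: 36.05
tcp_pos: [0.5644, 0.0715, 0.1094]
tcp_rot: [-179.8, -0.7, 173.1]
ft_force: [-0.0, -0.2, -1.4]
width: 0.0116
```

```bash
python3 go.py 0.6025 -0.0887 0.11 162.1
```

```text
t 36.05 pos [0.5644 0.0715 0.1094] rot [-179.78   -0.72  173.06] w 0.0116 F [-0.01 -0.23 -1.44]
straight tool shift units [-2.86 -7.72 -0.04] turn units [-0.06 -0.14  2.19]
screw n 8 [-0.448 -0.928 -0.004] [-0.007 -0.017  0.274]
```

Request:
step_arm(
  series=[
    [-0.45,-0.93,0,0,-0.02,0.27],
    [-0.45,-0.93,0,0,-0.02,0.27],
    [-0.45,-0.93,0,0,-0.02,0.27],
    [-0.45,-0.93,0,0,-0.02,0.27],
    [-0.45,-0.93,0,0,-0.02,0.27],
    [-0.45,-0.93,0,0,-0.02,0.27],
    [-0.45,-0.9,0,0,0,0.27],
    [-0.2,-0.4,0,0,0,0.15],
    [0,0,0,0,0,0],
  ],
)

```text
time_s: 37.17
tcp_pos: [0.604, -0.0885, 0.1079]
tcp_rot: [-179.7, -0.2, 162.0]
ft_force: [-0.3, -0.0, -1.0]
width: 0.0117
```

```bash
python3 go.py 0.6025 -0.0887 0.057 162.1
```

```text
t 37.17 pos [ 0.604  -0.0885  0.1079] rot [-1.7968e+02 -1.6000e-01  1.6203e+02] w 0.0117 F [-0.26 -0.05 -0.95]
straight tool shift units [ 0.06 -0.02  2.54] turn units [-0.06 -0.03 -0.01]
screw n 3 [ 0.022 -0.008  0.848] [-0.021 -0.011 -0.005]
```

Request:
step_arm(
  series=[
    [0.06,0,0.5,-0.06,-0.03,0],
    [0,0,0.9,0,0,0],
    [0,0,0.7,0,0,0],
    [0,0,0.3,0,0,0],
    [0,0,0,0,0,0],
  ],
)

```text
time_s: 37.8
tcp_pos: [0.6017, -0.0862, 0.0552]
tcp_rot: [180.0, -0.1, 162.2]
ft_force: [-0.8, 0.4, -1.4]
width: 0.0117
```

```bash
python3 go.py 0.6025 -0.0887 0.0435 162.1; python3 fing.py f16
```

```text
t 37.8 pos [ 0.6017 -0.0862  0.0552] rot [ 1.8000e+02 -1.5000e-01  1.6217e+02] w 0.0117 F [-0.82  0.38 -1.4 ]
straight tool shift units [-0.08 -0.11  0.59] turn units [ 0.   -0.03  0.01]
screw n 1 [-0.076 -0.108  0.586] [ 0.001 -0.029  0.014]
tcp [ 0.6019 -0.0862  0.0555] tip px 264 138
```

View pics/f16.png

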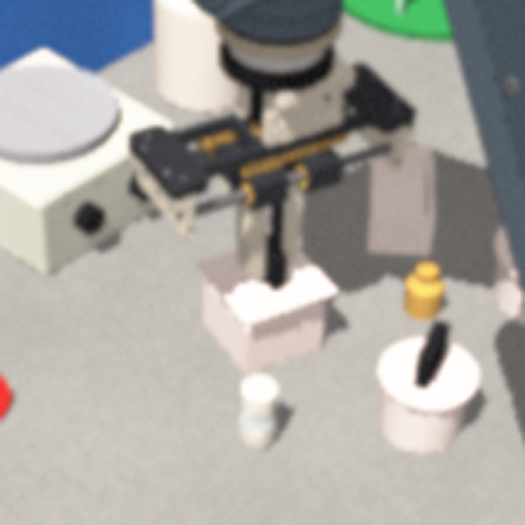

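The square lid is parallel to its dish. I'll make the last 2 mm correction and lower.

Request:
step_arm(
  series=[
    [-0.08,-0.1,0.3,0,-0.03,0],
    [0,0,0.15,0,0,0],
    [0,0,0.05,0,0,0],
    [0,0,0,0,0,0],
  ],
)

```text
time_s: 38.35
tcp_pos: [0.6035, -0.089, 0.0459]
tcp_rot: [180.0, 0.1, 162.2]
ft_force: [0.0, -0.2, -0.9]
width: 0.0118
```

```bash
python3 go.py 0.6025 -0.0887 0.0427 162.1
```

```text
t 38.35 pos [ 0.6035 -0.089   0.0459] rot [1.7999e+02 1.5000e-01 1.6216e+02] w 0.0118 F [ 0.05 -0.17 -0.93]
straight tool shift units [ 0.05 -0.    0.16] turn units [0.   0.03 0.01]
screw n 1 [ 0.054 -0.001  0.158] [0.003 0.029 0.012]
```

Request:
step_arm(
  series=[
    [0.03,0,0.08,0,0,0],
    [0,0,0.05,0,0,0],
    [0,0,0,0,0,0],
  ],
)

```text
time_s: 38.72
tcp_pos: [0.603, -0.0888, 0.0433]
tcp_rot: [180.0, 0.2, 162.2]
ft_force: [-0.2, -0.2, -2.7]
width: 0.012
```

Request:
step_arm(
  series=[
    [0,0,0.06,0,0,0],
    [0,0,0,0,0,0],
  ],
)

```text
time_s: 38.98
tcp_pos: [0.6033, -0.0889, 0.0427]
tcp_rot: [180.0, 0.2, 162.2]
ft_force: [-0.1, -0.5, 0.1]
width: 0.0119
```

Request:
step_arm(
  series=[
    [0,0,0.05,0,0,0],
    [0,0,0,0,0,0],
  ],
)

```text
time_s: 39.22
tcp_pos: [0.6035, -0.0889, 0.0428]
tcp_rot: [180.0, 0.2, 162.2]
ft_force: [-0.2, -1.1, -0.8]
width: 0.0117
```

Descent has stopped at the expected height, so the lid is touching. Releasing.

Request:
step_arm(
  series=[
    [0,0,0,0,0,0],
    [0,0,0,0,0,0],
    [0,0,0,0,0,0],
    [0,0,0,0,0,0],
  ],
  hand=-0.15,
)

```text
time_s: 39.72
tcp_pos: [0.6036, -0.0889, 0.0425]
tcp_rot: [180.0, 0.2, 162.2]
ft_force: [0.6, 0.4, -0.2]
width: 0.0391
```

Request:
step_arm(
  series=[
    [0,0,-0.3,0,0,0],
    [0,0,-0.7,0,0,0],
    [0,0,-1,0,0,0],
    [0,0,-1,0,0,0],
    [0,0,-0.8,0,0,0],
    [0,0,0,0,0,0],
  ],
)

```text
time_s: 40.48
tcp_pos: [0.6039, -0.089, 0.1249]
tcp_rot: [180.0, 0.4, 162.2]
ft_force: [0.6, -0.4, -0.0]
width: 0.0392
```

```bash
python3 go.py 0.5957 0.2662 0.12 45.3; python3 fing.py f17
```

```text
t 40.48 pos [ 0.6039 -0.089   0.1249] rot [179.97   0.39 162.17] w 0.0392 F [ 0.59 -0.4  -0.01]
straight tool shift units [ 5.83 16.78  0.21] turn units [ 0.08  0.04 23.37]
screw n 24 [0.865 0.19  0.008] [0.004 0.002 0.974]
tcp [ 0.6035 -0.0889  0.124 ] tip px 266 116
```

View pics/f17.png

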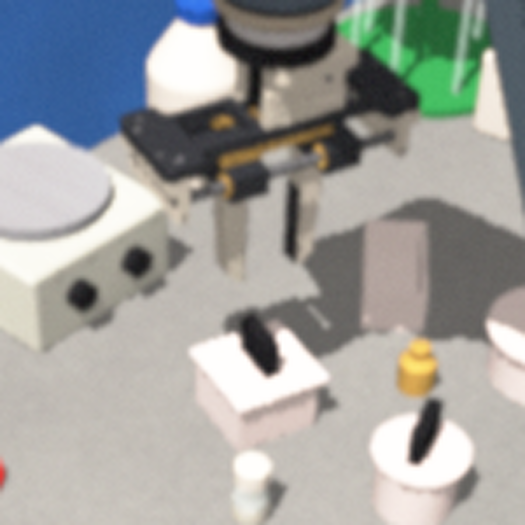

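The square lid is seated and aligned. Now back for the oblong lid.

Request:
step_arm(
  series=[
    [0.86,0.19,0,0,0,0.97],
    [0.86,0.19,0,0,0,0.97],
    [0.86,0.19,0,0,0,0.97],
    [0.86,0.19,0,0,0,0.97],
    [0.86,0.19,0,0,0,0.97],
    [0.86,0.19,0,0,0,0.97],
    [0.86,0.19,0,0,0,0.97],
    [0.86,0.19,0,0,0,0.97],
    [0.86,0.19,0,0,0,0.97],
    [0.86,0.19,0,0,0,0.97],
    [0.86,0.19,0,0,0,0.97],
    [0.86,0.19,0,0,0,0.97],
  ],
)

```text
time_s: 42.02
tcp_pos: [0.4867, 0.0866, 0.1145]
tcp_rot: [-179.4, -0.1, 101.9]
ft_force: [-1.1, 0.5, -0.8]
width: 0.0395
```

```bash
python3 go.py 0.5957 0.2662 0.12 45.3
```

```text
t 42.02 pos [0.4867 0.0866 0.1145] rot [-1.7941e+02 -1.3000e-01  1.0194e+02] w 0.0395 F [-1.06  0.46 -0.77]
straight tool shift units [ 7.66  7.19 -0.33] turn units [-0.12  0.03 11.33]
screw n 12 [ 0.882  0.234 -0.024] [-0.01   0.003  0.944]
```

Request:
step_arm(
  series=[
    [0.88,0.23,0,-0.02,0,0.94],
    [0.88,0.23,0,-0.02,0,0.94],
    [0.88,0.23,0,-0.02,0,0.94],
    [0.88,0.23,0,-0.02,0,0.94],
    [0.88,0.23,0,-0.02,0,0.94],
    [0.88,0.23,0,-0.02,0,0.94],
    [0.88,0.23,0,0,0,0.94],
    [0.88,0.23,0,0,0,0.94],
    [0.88,0.23,0,0,0,0.94],
    [0.88,0.23,0,0,0,0.94],
    [0.7,0.2,0,0,0,0.7],
    [0,0,0,0,0,0],
  ],
)

```text
time_s: 43.52
tcp_pos: [0.5678, 0.2613, 0.1028]
tcp_rot: [-179.5, 0.8, 49.8]
ft_force: [-1.5, -0.1, 0.3]
width: 0.04
```

```bash
python3 go.py 0.5957 0.2662 0.05 45.3
```

```text
t 43.52 pos [0.5678 0.2613 0.1028] rot [-179.46    0.84   49.81] w 0.04 F [-1.52 -0.15  0.29]
straight tool shift units [1.13 0.93 2.62] turn units [-0.1   0.17  0.9 ]
screw n 3 [0.382 0.292 0.877] [-0.034  0.058  0.3  ]
```

Request:
step_arm(
  series=[
    [0.45,0.33,0.2,-0.05,0.08,0.3],
    [0.45,0.33,0.4,-0.05,0.08,0.3],
    [0.2,0.2,0.7,0,0,0.25],
    [0,0,0.7,0,0,0],
    [0,0,0.3,0,0,0],
    [0,0,0,0,0,0],
  ],
)

```text
time_s: 44.28
tcp_pos: [0.595, 0.2651, 0.0512]
tcp_rot: [-179.9, 0.2, 45.4]
ft_force: [-0.4, 0.7, 0.7]
width: 0.0396
```

```bash
python3 go.py 0.5957 0.2662 0.05 45.3
```

```text
t 44.27 pos [0.595  0.2651 0.0512] rot [-179.93    0.21   45.38] w 0.0396 F [-0.44  0.7   0.69]
straight tool shift units [ 0.06 -0.01  0.06] turn units [-0.01  0.04  0.02]
screw n 1 [ 0.064 -0.012  0.058] [-0.015  0.042  0.016]
```

Request:
step_arm(
  series=[
    [0.06,0,0.7,0,0.04,0],
    [0,0,0.8,0,0,0],
    [0,0,0.6,0,0,0],
    [0,0,0.25,0,0,0],
    [0,0,0,0,0,0],
  ],
)

```text
time_s: 44.9
tcp_pos: [0.5956, 0.2661, 0.001]
tcp_rot: [-179.9, -0.0, 45.4]
ft_force: [0.2, 0.0, 0.2]
width: 0.0398
```

```bash
python3 go.py 0.5957 0.2662 -0.003 45.3; python3 fing.py f18
```

```text
t 44.9 pos [0.5956 0.2661 0.001 ] rot [-1.7993e+02 -1.0000e-02  4.5410e+01] w 0.0398 F [0.21 0.03 0.16]
straight tool shift units [0.  0.  0.2] turn units [-0.01 -0.    0.02]
screw n 1 [0.004 0.    0.199] [-0.014 -0.003  0.021]
tcp [0.5958 0.2662 0.0012] tip px 160 231
```

View pics/f18.png

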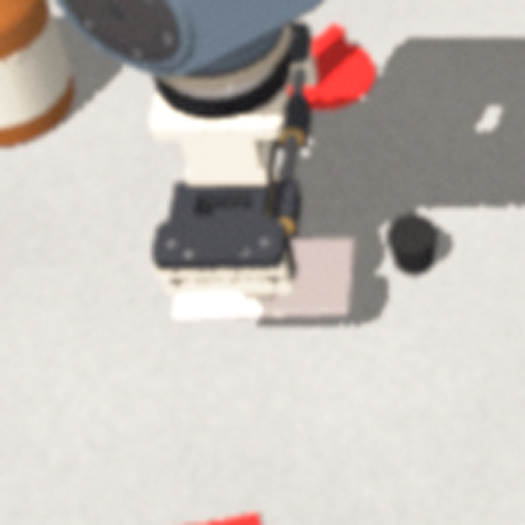

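The gripper is centred over the oblong lid. Gripping.

Request:
step_arm(
  series=[
    [0,0,0.15,0,0,0],
    [0,0,0,0,0,0],
    [0,0,0,0,0,0],
    [0,0,0,0,0,0],
    [0,0,0,0,0,0],
  ],
  hand=-1,
)

```text
time_s: 45.58
tcp_pos: [0.5963, 0.2664, -0.0009]
tcp_rot: [-180.0, -0.1, 45.4]
ft_force: [0.3, -0.7, -0.4]
width: 0.0118
```

Request:
step_arm(
  series=[
    [0,0,-0.3,0,0,0],
    [0,0,-1,0,0,0],
    [0,0,-1,0,0,0],
    [0,0,-1,0,0,0],
    [0,0,-1,0,0,0],
    [0,0,-1,0,0,0],
    [0,0,-0.9,0,0,0],
    [0,0,0,0,0,0],
  ],
)

```text
time_s: 46.58
tcp_pos: [0.5973, 0.2666, 0.1359]
tcp_rot: [179.9, -0.4, 45.4]
ft_force: [-0.1, 1.0, -2.1]
width: 0.0115
```

```bash
python3 go.py 0.620 -0.2752 0.125 128.9
```

```text
t 46.58 pos [0.5973 0.2666 0.1359] rot [179.88  -0.43  45.41] w 0.0115 F [-0.08  0.98 -2.11]
straight tool shift units [-18.5   19.83   0.45] turn units [  0.08  -0.05 -16.7 ]
screw n 30 [-0.985  0.09   0.015] [ 0.003 -0.002 -0.557]
```

Request:
step_arm(
  series=[
    [-0.5,0.05,0,0,0,-0.3],
    [-0.98,0.09,0,0,0,-0.56],
    [-0.98,0.09,0,0,0,-0.56],
    [-0.98,0.09,0,0,0,-0.56],
    [-0.98,0.09,0,0,0,-0.56],
    [-0.98,0.09,0,0,0,-0.56],
    [-0.98,0.09,0,0,0,-0.56],
    [-0.98,0.09,0,0,0,-0.56],
    [-0.98,0.09,0,0,0,-0.56],
    [-0.98,0.09,0,0,0,-0.56],
    [-0.98,0.09,0,0,0,-0.56],
    [-0.98,0.09,0,0,0,-0.56],
  ],
)

```text
time_s: 48.08
tcp_pos: [0.4932, 0.0513, 0.1256]
tcp_rot: [-179.3, 0.1, 79.6]
ft_force: [-0.7, 0.4, -1.3]
width: 0.0118
```

```bash
python3 go.py 0.620 -0.2752 0.125 128.9
```

```text
t 48.08 pos [0.4932 0.0513 0.1256] rot [-1.7934e+02  1.4000e-01  7.9570e+01] w 0.0118 F [-0.66  0.38 -1.3 ]
straight tool shift units [-14.91   9.19  -0.04] turn units [-0.14 -0.03 -9.87]
screw n 18 [-0.996  0.122  0.001] [-0.008 -0.002 -0.548]
```

Request:
step_arm(
  series=[
    [-0.99,0.12,0,-0.02,0,-0.55],
    [-0.99,0.12,0,-0.02,0,-0.55],
    [-0.99,0.12,0,-0.02,0,-0.55],
    [-0.99,0.12,0,-0.02,0,-0.55],
    [-0.99,0.12,0,-0.02,0,-0.55],
    [-0.99,0.12,0,-0.02,0,-0.55],
    [-0.99,0.12,0,0,0,-0.55],
    [-0.99,0.12,0,0,0,-0.55],
    [-0.99,0.12,0,0,0,-0.55],
    [-0.99,0.12,0,0,0,-0.55],
    [-0.99,0.12,0,0,0,-0.55],
  ],
)

```text
time_s: 49.45
tcp_pos: [0.5227, -0.1692, 0.1166]
tcp_rot: [-179.1, -0.5, 111.5]
ft_force: [0.7, -0.7, -1.6]
width: 0.0119
```

```bash
python3 go.py 0.620 -0.2752 0.115 128.9
```

```text
t 49.45 pos [ 0.5227 -0.1692  0.1166] rot [-179.08   -0.54  111.47] w 0.0119 F [ 0.7  -0.7  -1.58]
straight tool shift units [-6.72  2.59 -0.03] turn units [-0.17 -0.14 -3.48]
screw n 8 [-0.882  0.193  0.004] [-0.021 -0.017 -0.436]
```

Request:
step_arm(
  series=[
    [-0.88,0.19,0,-0.04,-0.03,-0.44],
    [-0.88,0.19,0,-0.04,-0.03,-0.44],
    [-0.88,0.19,0,-0.04,-0.03,-0.44],
    [-0.88,0.19,0,-0.04,-0.03,-0.44],
    [-0.88,0.19,0,0,0,-0.44],
    [-0.88,0.19,0,0,0,-0.44],
    [-0.8,0.19,0,0,0,-0.44],
    [-0.3,0.1,0,0,0,-0.2],
    [0,0,0,0,0,0],
  ],
)

```text
time_s: 50.58
tcp_pos: [0.6021, -0.2696, 0.1067]
tcp_rot: [-179.6, -0.8, 128.8]
ft_force: [0.0, -0.0, -1.4]
width: 0.0116
```

```bash
python3 go.py 0.620 -0.2752 0.05 128.9; python3 fing.py f19
```

```text
t 50.58 pos [ 0.6021 -0.2696  0.1067] rot [-179.55   -0.82  128.81] w 0.0116 F [ 0.04 -0.04 -1.44]
straight tool shift units [-0.82  0.54  2.82] turn units [-0.09 -0.16 -0.02]
screw n 3 [-0.267  0.177  0.943] [-0.03  -0.055 -0.006]
tcp [ 0.602  -0.2694  0.1068] tip px 311 92
```

View pics/f19.png

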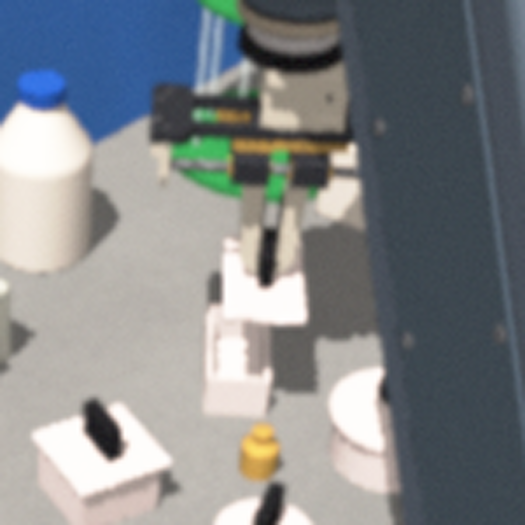

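Request:
step_arm(
  series=[
    [-0.4,0.3,0.3,-0.05,-0.08,0],
    [-0.35,0.2,0.7,-0.04,-0.08,0],
    [0,0,0.9,0,0,0],
    [0,0,0.5,0,0,0],
    [0,0,0.1,0,0,0],
    [0,0,0,0,0,0],
  ],
)

```text
time_s: 51.38
tcp_pos: [0.6189, -0.2739, 0.0517]
tcp_rot: [-180.0, -0.1, 128.8]
ft_force: [0.7, -0.7, -0.8]
width: 0.0119
```

```bash
python3 go.py 0.620 -0.2752 0.0351 128.9; python3 fing.py f20
```

```text
t 51.38 pos [ 0.6189 -0.2739  0.0517] rot [-1.7998e+02 -1.1000e-01  1.2881e+02] w 0.0119 F [ 0.7  -0.75 -0.77]
straight tool shift units [-0.09  0.    0.83] turn units [-0.   -0.02 -0.02]
screw n 1 [-0.088  0.003  0.829] [-0.005 -0.022 -0.019]
tcp [ 0.6189 -0.2739  0.0519] tip px 305 105
```

View pics/f20.png

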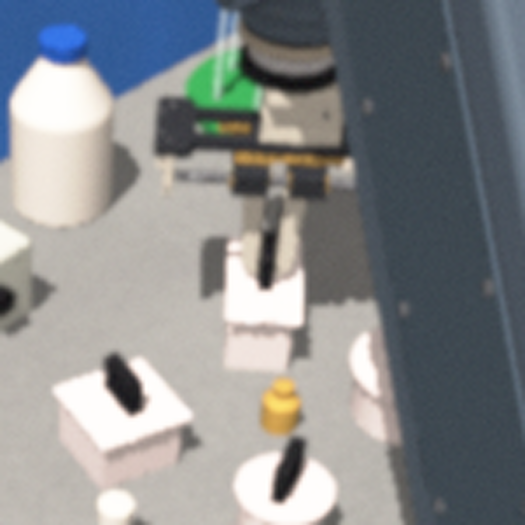

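Before setting it down, I'll cross-check the oblong dish centre using the untouched first side image.

```bash
python3 - <<'E'
from meas import *
c=dict(np.load("side0.npz")); W=cloud(c)
ctr={"oblong":(.620,-.275,.036),"square":(.6025,-.0887,.044),"small":(.4585,-.099,.046),"large":(.4723,-.281,.042)}
for n,(x,y,h) in ctr.items():
    d=np.hypot(W[...,0]-x,W[...,1]-y)
    m=(d<.075)&(abs(W[...,2]-h)<.007)
    l=cv2.connectedComponentsWithStats(m.astype(np.uint8))
    i=1+np.argmax(l[2][1:,4]); m=l[1]==i
    hh=hull(m); fill=np.zeros(m.shape,np.uint8); cv2.fillConvexPoly(fill,hh,1)
    print(n,m.sum(),rect(ray(c,hh,h)),circ(ray(c,cnt(fill),h)))
f,cx,cy=K(c)
def pr(X): p=c["R"]@np.array(X)+c["t"]; return (p[:2]/p[2]*f+[cx,cy]).round(1)
print(pr((.620,-.2752,.036)),pr((.6189,-.2739,.052)))
E
```

```text
oblong 173 (array([ 620.6, -270.9]), array([ 49.6, 111.2]), 38.1) (array([ 620.8, -272.2]), array([ 55.8, 131.4]))
square 235 (array([603.2, -84.9]), array([70.5, 74. ]), 72.3) (array([602.9, -84.9]), array([81.3, 85.8]))
small 174 (array([458.9, -94.9]), array([57.8, 66.1]), 24.3) (array([458.4, -94.4]), array([59.6, 66.9]))
large 216 (array([ 473.1, -278.6]), array([85.9, 97.7]), 36.4) (array([ 473.1, -277.7]), array([87.8, 98.5]))
[304.4 115.2] [304.9 110.9]
```

Both views agree on the dish centre to within about 3 mm, and part of that comes from wall pixels in the side view. Lowering.

Request:
step_arm(
  series=[
    [-0.06,0,0.3,0,0,0],
    [0,0,0.3,0,0,0],
    [0,0,0.05,0,0,0],
    [0,0,0,0,0,0],
  ],
)

```text
time_s: 51.92
tcp_pos: [0.6201, -0.2751, 0.0389]
tcp_rot: [180.0, -0.0, 128.8]
ft_force: [-0.6, -0.2, -1.2]
width: 0.012
```

```bash
python3 go.py 0.620 -0.2750 0.0351 128.9
```

```text
t 51.92 pos [ 0.6201 -0.2751  0.0389] rot [ 1.7999e+02 -2.0000e-02  1.2880e+02] w 0.012 F [-0.64 -0.2  -1.15]
straight tool shift units [ 0.01 -0.    0.19] turn units [ 0.   -0.   -0.02]
screw n 1 [ 0.009 -0.     0.189] [ 0.003 -0.004 -0.019]
```

Request:
step_arm(
  series=[
    [0,0,0.1,0,0,0],
    [0,0,0.04,0,0,0],
    [0,0,0,0,0,0],
  ],
)

```text
time_s: 52.3
tcp_pos: [0.6202, -0.2752, 0.0362]
tcp_rot: [180.0, 0.0, 128.8]
ft_force: [1.1, 0.3, -1.4]
width: 0.0119
```

Request:
step_arm(
  series=[
    [0,0,0.06,0,0,0],
    [0,0,0,0,0,0],
  ],
)

```text
time_s: 52.55
tcp_pos: [0.6204, -0.2753, 0.0352]
tcp_rot: [180.0, 0.0, 128.8]
ft_force: [-0.4, 0.5, 0.3]
width: 0.0119
```

Request:
step_arm(
  series=[
    [0,0,0.05,0,0,0],
    [0,0,0,0,0,0],
  ],
)

```text
time_s: 52.8
tcp_pos: [0.6205, -0.2753, 0.0352]
tcp_rot: [180.0, 0.0, 128.8]
ft_force: [-1.1, 0.4, -0.1]
width: 0.0119
```

Contact at the expected height. I'll release, rise and clear out to the side so the cameras can see everything.

Request:
step_arm(
  series=[
    [0,0,0,0,0,0],
    [0,0,0,0,0,0],
    [0,0,0,0,0,0],
    [0,0,0,0,0,0],
  ],
  hand=-0.15,
)

```text
time_s: 53.3
tcp_pos: [0.6206, -0.2754, 0.035]
tcp_rot: [180.0, 0.1, 128.8]
ft_force: [0.1, -0.6, -0.2]
width: 0.039
```

Request:
step_arm(
  series=[
    [0,0,-0.3,0,0,0],
    [0,0,-0.7,0,0,0],
    [0,0,-1,0,0,0],
    [0,0,-1,0,0,0],
    [0,0,-1,0,0,0],
    [0,0,-1,0,0,0],
    [0,0,-1,0,0,0],
    [0,0,-0.5,0,0,0],
    [0,0,0,0,0,0],
  ],
)

```text
time_s: 54.42
tcp_pos: [0.6214, -0.2759, 0.1791]
tcp_rot: [179.8, 0.4, 128.8]
ft_force: [0.3, -0.4, -0.0]
width: 0.0392
```

```bash
python3 go.py 0.19 -0.517 0.18 128.8
```

```text
t 54.42 pos [ 0.6214 -0.2759  0.1791] rot [179.8    0.43 128.81] w 0.0392 F [ 0.33 -0.37 -0.02]
straight tool shift units [  4.12 -24.37  -0.16] turn units [0.04 0.09 0.  ]
screw n 25 [ 0.165 -0.975 -0.004] [0.002 0.003 0.   ]
```

Request:
step_arm(
  series=[
    [0.16,-0.97,-0.03,0,0,0],
    [0.16,-0.97,-0.03,0,0,0],
    [0.16,-0.97,-0.03,0,0,0],
    [0.16,-0.97,-0.03,0,0,0],
    [0.16,-0.97,-0.03,0,0,0],
    [0.16,-0.97,-0.03,0,0,0],
    [0.16,-0.97,-0.03,0,0,0],
    [0.16,-0.97,-0.03,0,0,0],
    [0.16,-0.97,-0.03,0,0,0],
    [0.16,-0.97,-0.03,0,0,0],
    [0.16,-0.97,-0.03,0,0,0],
    [0.16,-0.97,-0.03,0,0,0],
  ],
)

```text
time_s: 55.92
tcp_pos: [0.4001, -0.3995, 0.184]
tcp_rot: [179.9, 0.3, 128.8]
ft_force: [-0.4, 0.4, -1.1]
width: 0.0394
```

Request:
step_arm(
  series=[
    [0.16,-0.97,-0.03,0,0,0],
    [0.16,-0.97,-0.03,0,0,0],
    [0.16,-0.97,-0.03,0,0,0],
    [0.16,-0.97,-0.03,0,0,0],
    [0.16,-0.97,-0.03,0,0,0],
    [0.16,-0.97,-0.03,0,0,0],
    [0.16,-0.97,-0.03,0,0,0],
    [0.16,-0.97,-0.03,0,0,0],
    [0.16,-0.97,-0.03,0,0,0],
    [0.16,-0.97,-0.03,0,0,0],
    [0.1,-0.5,0,0,0,0],
    [0,0,0,0,0,0],
  ],
)

```text
time_s: 57.42
tcp_pos: [0.2051, -0.5072, 0.19]
tcp_rot: [179.9, 0.3, 128.7]
ft_force: [0.1, 0.7, -0.6]
width: 0.0399
```

```bash
python3 - <<'E'
from plant import *
from meas import *
s=observe(); print(s["time_s"],s["tcp_pos"])
c=camera("top"); d=camera("side"); np.savez("topE.npz",**c)
for n,q in(("top",c),("side",d)): cv2.imwrite(f"pics/{n}E.png",q["frame"][:,:,::-1])
W=cloud(c)
hsv=cv2.cvtColor(c["frame"],cv2.COLOR_RGB2HSV)
ctr={"oblong":(.620,-.275,.036),"square":(.6025,-.0887,.044),"small":(.4585,-.099,.046),"large":(.4723,-.281,.042)}
for n,(x,y,h) in ctr.items():
    dd=np.hypot(W[...,0]-x,W[...,1]-y)
    m=(dd<.08)&(abs(W[...,2]-h-.005)<.009)
    l=cv2.connectedComponentsWithStats(m.astype(np.uint8)); i=1+np.argmax(l[2][1:,4]); m=l[1]==i
    hh=hull(m); fill=np.zeros(m.shape,np.uint8); cv2.fillConvexPoly(fill,hh,1)
    P=W[m]; A=np.c_[P[:,:2],np.ones(len(P))]; a=np.linalg.lstsq(A,P[:,2],rcond=None)[0]
    print(n,(x,y),rect(ray(c,hh,h+.005)),circ(ray(c,cnt(fill),h+.005)),"ztop-h",(np.median(P[:,2])-h).round(4),"tilt",a[:2].round(3))
E
```

```text
57.425 [ 0.20510233 -0.50716666  0.1899656 ]
oblong (0.62, -0.275) (array([ 617.9, -274.6]), array([ 59.8, 110.7]), 38.9) (array([ 618.2, -275. ]), array([ 68. , 134.7])) ztop-h 0.0051 tilt [-0.002 -0.001]
square (0.6025, -0.0887) (array([602.2, -89.5]), array([75.7, 76.2]), 72.1) (array([602.3, -89.3]), array([88.7, 89.2])) ztop-h 0.005 tilt [-0.005  0.005]
small (0.4585, -0.099) (array([457.1, -99.6]), array([67.1, 68.6]), 42.9) (array([457.7, -99.8]), array([67.9, 69.6])) ztop-h 0.0051 tilt [-0.006 -0.002]
large (0.4723, -0.281) (array([ 473.4, -281.2]), array([98.6, 96.7]), 88.4) (array([ 472.8, -281.6]), array([98. , 99.7])) ztop-h 0.0053 tilt [ 0.001 -0.001]
```

View pics/topE.png

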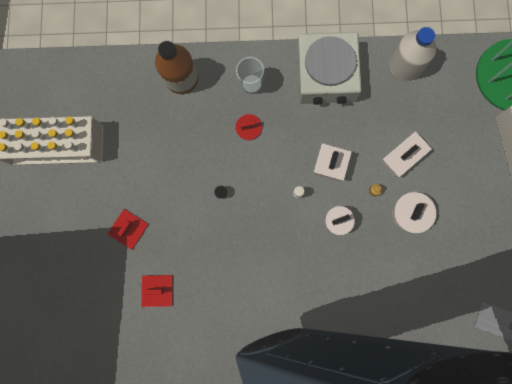

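View pics/sideE.png

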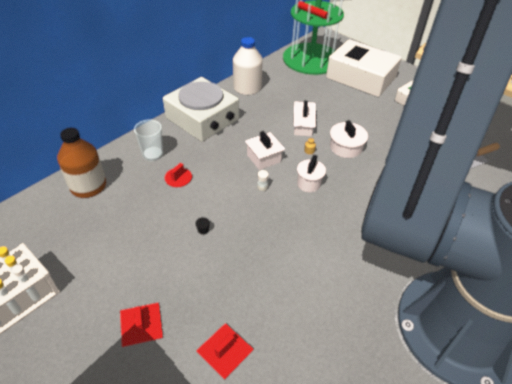

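In the final top view all four lids sit flat on their dishes: (333,162), (407,154), (340,220) and (415,212). The vial (299,192), the stopper (221,192) and the red look-alikes haven't moved. Handing in.

```bash
python3 -c "
from plant import *
print(finish_job())"
```

```text
the job is handed in; nothing more can be done
None
```

All four lids are on their own dishes, and I handed the job in at about 57 s. I picked each lid up by its bar and lowered it until it rested on its dish before releasing it. `finish_job()` reports no verdict, so what follows rests on my own last checks.

**Last checks, from the final top view:**
- **Centring:** each lid centre is within about 2 mm of its dish centre. The dish centres come from the first image.
- **Height and level:** the plate tops are 5.0 to 5.3 mm above the rims, which is the plate thickness. Tilt is below 0.01 rad.
- **Alignment:** the square and oblong lids match their dish angles to within about 1°.
- **Bystanders:** the vial, the stopper and the red look-alikes are where they started. The arm is parked clear of everything.

**What failed or disagreed:**
- **First grasp missed:** the first try, on the oblong lid, closed above the bar. The arm's reported height is about 42 mm lower than the cameras show. I measured this with the side camera and allowed for it from then on, and nothing was disturbed.
- **Dish centres:** the side camera put them 2 to 4 mm away from the top view. I put most of that down to wall pixels in the side view and used the top view.

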